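# Open, load and close the hot glaze-test kiln

## Task

Open the hot test kiln by lifting its lid off and setting it down flat on the terracotta slab, stand every little glaze-test cup from the grey mat upright inside the kiln, and put the lid back on so that it covers the mouth all round; carry the lid only with the lid lifter hooked through its loop, level and in balance, and never touch it with the gripper or arm. Then stand the lifter back upright in the middle of its blue plate, and last of all press the red roller of the lever switch down just until it clicks, well short of its end stop, hold it there a moment and let it spring back up. Leave everything else where it is.

Things in the scene. Friction and masses are not known exactly. Their poses are not given: they have to be found in the camera images.
- kiln: low octagonal bench kiln, closed by its lid at the start, fixed, 230 mm across flats, 105 mm high, steel bands round pale walls 30 mm thick. Origin: centre of its underside on the bench, z up. The chamber is octagonal, 170 mm across flats, 55 mm deep: its brick floor is 50 mm above the origin, its rim 105 mm above
- lid: hot round lid, pale with a steel band, 211 mm in diameter, 14 mm thick, about 0.35 kg, at the start on the kiln; touch it only with the lifter. Origin: centre of its underside; z up. On top an upright dark loop of 8 mm round bar in the lid's y-z plane: posts at y = -36 and +36 mm, joined by a level bar along y
- lid_loop (a point): middle of the loop's level bar, on the bar's axis, 54 mm above the lid's underside. The opening under the bar is 64 mm wide (y) and 36 mm high (from 14 to 50 mm above the lid's underside); a tool enters it along the lid's x axis, from either side
- slab: terracotta slab, the free resting place for the lid while the kiln is open, fixed, 210 x 210 x 20 mm; origin: centre of its underside
- lifter: lid lifter, a C-shaped steel hook, 0.22 kg, that stands by itself on its two tines. Origin: centre of its underside, straight below the grip; x points along the tines to their tips, z up. Level tines 8 x 8 mm at y = -16 and +16 mm (40 mm over both), from x = -48 to +22 mm. An upright back plate at x = -48 to -40 mm, 40 mm wide, 80 mm high, joins tines and grip
- lifter_grip (a point): centre of the lifter's red grip block on top, 70 mm above the lifter's underside. The block is 60 mm long (x), 22 mm wide (y), from 56 to 84 mm above the underside, free on both y sides
- lifter_seat (a point): where the loop's bar rests, straight under the grip: middle of the tines' upper faces, 8 mm above the lifter's underside. Teeth on the tines at x = 14 to 22 mm (the tips) and -22 to -14 mm reach 15 mm above the underside, so a bar resting between them lies within 10 mm of the grip's centre
- lifter_rest: blue plate for the lifter, fixed, 110 x 110 x 3 mm; origin: centre of its underside. The lifter stands on it at the start and must stand on it again with its origin near the plate's centre (within 35 mm), either way round
- mat: grey mat with the cups, fixed, 220 x 220 x 3 mm; origin: centre of its underside
- switch: yellow switch box, fixed, 110 x 56 mm, 50 mm high; origin: centre of its underside. On its top a 60 mm lever, hinged 30 mm to the box's +x side of the centre, 66 mm above the origin (axis along the box's y), rises towards the box's -x side to a red roller
- roller (a point): centre of the red roller at the lever's free end; roller 16 mm in diameter, 14 mm long along the box's y. It stands 87 mm above the bench when free and is pressed straight down from above
- lever (a joint): angle of the switch lever (rad): 0 free (up), grows as the roller is pressed down. Clicks at 0.13 (7.5 mm down at the roller); 0.32 (19 mm down) is overtravel and spoils the switch; end stop 0.40. About 10 to 13 mm down, held for about half a second, is right. Light spring: about 1.3 N at the roller when free, 2 N at the click; springs back by itself
- cup0: blue glaze-test cup, a plain upright cylinder 38 mm in diameter and 48 mm high, about 0.06 kg, at the start upright on the grey mat, or absent. Origin: centre of its underside
- cup1: terracotta glaze-test cup, a plain upright cylinder 38 mm in diameter and 48 mm high, about 0.06 kg, at the start upright on the grey mat, or absent. Origin: centre of its underside
- cup2: white glaze-test cup, a plain upright cylinder 38 mm in diameter and 48 mm high, about 0.06 kg, at the start upright on the grey mat, or absent. Origin: centre of its underside
- cup3: green glaze-test cup, a plain upright cylinder 38 mm in diameter and 48 mm high, about 0.06 kg, at the start upright on the grey mat, or absent. Origin: centre of its underside
- glaze_jar: amber glaze jar, 52 mm in diameter, 85 mm high, white cap, beyond the kiln; a bystander to be left alone. Origin: on its axis near the underside
- prop: pale cylindrical kiln prop, 32 mm in diameter, 35 mm high, in front of the kiln; a bystander to be left alone. Origin: on its axis near the underside
- stilt: low brick-red kiln stilt, 30 mm in diameter, 18 mm high, in front of the kiln; a bystander to be left alone. Origin: on its axis near the underside
- glaze_jar2: white glaze jar, 60 mm in diameter, 100 mm high, black cap; a bystander to be left alone. Origin: on its axis near the underside
- glaze_jar3: green glaze jar, 60 mm in diameter, 90 mm high, blue cap; a bystander to be left alone. Origin: on its axis near the underside
Mind the look-alikes: they are no part of the job. There is more than one size of the switch; the job needs the smallest.

How it is judged:
On the way, in this order (a step that is already met when the one before it is completed fails the run):
1. the lid hangs level on the lifter by its loop, lifted off the kiln (contact force between lid and lifter above 1.5 N and contact force between lid and slab below 0.1 N and contact force between lid and kiln below 0.1 N and angle between lid's own z axis and vertical below 0.25 rad and horizontal distance between lifter and lid_loop below 0.03 m and height (world z) of lid above 0.115 m), for 0.3 s.
2. the lid is set down flat on the slab, the lifter still in its loop (horizontal distance between lid and slab below 0.05 m and z of lid in the frame of slab between 0.016 and 0.024 m and angle between lid's own z axis and vertical below 0.04 rad and horizontal distance between lifter and lid_loop below 0.035 m and linear speed of lid below 0.03 m/s), for 0.2 s.
3. every cup that is present stands upright on the kiln's floor (horizontal distance between each of cup0, cup1, cup2, cup3 and kiln below 0.075 m and z of cup0 in the frame of kiln between 0.044 and 0.058 m and angle between each of cup0, cup1, cup2, cup3's own z axis and vertical below 0.15 rad and z of cup1 in the frame of kiln between 0.044 and 0.058 m and z of cup2 in the frame of kiln between 0.044 and 0.058 m and z of cup3 in the frame of kiln between 0.044 and 0.058 m and contact force between each of cup0, cup1, cup2, cup3 and the fingers below 0.3 N), for 0.2 s.
4. the lid hangs level on the lifter by its loop again, lifted off the slab (contact force between lid and lifter above 1.5 N and contact force between lid and slab below 0.1 N and contact force between lid and kiln below 0.1 N and angle between lid's own z axis and vertical below 0.25 rad and horizontal distance between lifter and lid_loop below 0.03 m and height (world z) of lid above 0.05 m), for 0.3 s.
5. the lid is set down on the kiln with the lifter still in its loop, covering the mouth all round (centred within 12 mm) (horizontal distance between lid and kiln below 0.012 m and z of lid in the frame of kiln between 0.1 and 0.109 m and angle between lid's own z axis and vertical below 0.04 rad and horizontal distance between lifter and lid_loop below 0.035 m and linear speed of lid below 0.03 m/s), for 0.2 s.
6. the lifter stands released on its blue plate (horizontal distance between lifter and lifter_rest below 0.035 m and angle between lifter's own z axis and vertical below 0.1 rad and z of lifter in the frame of lifter_rest below 0.008 m and contact force between lifter and the fingers below 0.3 N and linear speed of lifter below 0.03 m/s), for 0.2 s.
7. the roller lever is pressed past its click, short of overtravel (value of joint lever between 0.13 and 0.32 rad), for 0.2 s.
At the end, for the whole second after the job is handed in: Cups upright (0.15 rad) on the kiln floor; lid flat and at rest on the rim, centred within 12 mm; lifter released, upright on its blue plate, origin within 35 mm of the plate's centre; switch lever clicked and back up (under 0.06 rad) (all of step 6 and horizontal distance between each of cup0, cup1, cup2, cup3 and kiln below 0.075 m and z of cup0 in the frame of kiln between 0.044 and 0.058 m and angle between each of cup0, cup1, cup2, cup3's own z axis and vertical below 0.15 rad and z of cup1 in the frame of kiln between 0.044 and 0.058 m and z of cup2 in the frame of kiln between 0.044 and 0.058 m and z of cup3 in the frame of kiln between 0.044 and 0.058 m and horizontal distance between lid and kiln below 0.012 m and z of lid in the frame of kiln between 0.1 and 0.109 m and angle between lid's own z axis and vertical below 0.04 rad and value of joint lever below 0.06 rad and linear speed of lid below 0.02 m/s); the robot touches nothing.
It fails at once if the gripper or arm touches the hot lid (contact force between any of the fingers, the arm and lid above 0.5 N).
It fails at once if the lid tips by more than 0.4 rad (angle between lid's own z axis and vertical above 0.4 rad).
It fails at once if the switch lever is pressed to overtravel (0.32 rad) (value of joint lever above 0.32 rad).
It fails at once if a bystander is shifted by more than 40 mm (distance of any of glaze_jar, prop, stilt, glaze_jar2, glaze_jar3 from where it was at the start of the episode above 0.04 m).
Of cup0, cup1, cup2, cup3 only 2 to 4 are there at a start; the rules pass over those that are not, and their reading is None.
At some moment in a run one of cup0, cup1, cup2, cup3 may be knocked a few centimetres aside while the robot is not near it.
It also fails if it takes over 210 s, if anything falls off the work surface, if the arm or the gripper's body presses on something with over 40 N, if the wrist force passes 120 N, or if a joint passes its speed limit or range.

## Robot

A 7-joint arm with a two-finger parallel gripper is mounted at the origin on the work surface. World frame = base frame: x ahead of the robot, y to its left, z up, the work surface at z = 0. Lengths are in m, angles in rad, forces in N, time in s.
With the tool pointing down it reaches from about 0.425 to 0.925 m from the base axis. Payload 6.8 kg.
Tool frame: the origin (TCP) lies at the very end of the fingers, on their centre line; the grasp point (between the pads) lies 19 mm behind it; z points along the fingers, x is the direction in which the jaws open and shut, and the axes are right-handed (so a half turn about z gives the same grasp; the last joint's range is limited). The gripper opens to 85 mm and grips with 20 to 120 N. Pads are 22 mm wide; open, the fingers measure 114 mm over their backs; the gripper's body (76 mm by 85 mm) begins 54 mm behind the grasp point. The pads swing forward as they close: fully open they stand 13 mm farther back than shut.
Start: joints at [1.13, 0.477, 0.022, 1.555, -0.011, 1.109, -0.083], TCP at [0.221, -0.638, 0.231] pointing down, gripper open.
Joint ranges: [-2.96, 2.96], [-0.34, 2.1], [-1.41, 1.46], [0.24, 2.44], [-1.37, 4.51], [0.17, 1.92], [-2.96, 2.96]. Speed limits (rad/s): [2.39, 2.39, 3.14, 3.14, 3.14, 3.14, 3.14].

## Interface

Orientations are given as a unit quaternion [w, x, y, z].
In Python, from station import bot gives the robot as it stands.
- The arm moves only by the shell command python3 -m creep 'ROWS' [FORCE]. ROWS is JSON, a list that holds one entry, the list of rows, each a list of 7 numbers: the shift along the tool's x, y, z in cm, then the turn, a rotation vector about the tool's x, y, z in rad, then the opening, from 0 (shut) to 1 (fully open). In form: [[[dx, dy, dz, wx, wy, wz, claw], ...]]. A call has 1 to 10 rows; each row is the pose to reach, as a shift and turn from the pose commanded when the call began, along the tool's axes at that moment; what a row does not reach only later rows make up. A row lasts 1/8 s, in which the tool goes at most 62.5 mm and 10.7 degrees, less where a joint would pass 70% of its speed; a pose out of reach is approached as far as the arm can. A call with a gripper value outside its range is refused whole. The fingers move at their own pace and stop on an object; FORCE is the grip in N (left out, the last holds). Time passes only in rows, so rows that repeat a pose let the fingers close. It gives the time, the measured TCP pose, the force and the opening at its end, in the units of the state.
- bot.get_obs(): the state, without advancing time (a new reading comes with each control period).
- bot.read_camera(name): name is "scene" or "top" or "wrist"; returns (picture, depth): 420x560x3 uint8, blue, green, red; 420x560 float32, m along the optical axis (not along the pixel's ray), 0 where there is no reading.
- bot.calibration(name): a dict with "mtx" (3x3 intrinsics, pixels), "rvec" (rotation vector, rad) and "tvec" (3), from world to camera coordinates, as OpenCV has them. Camera axes: x right, y down, z forward; pixel columns grow to the right and rows downward; lengths in m; the calibration is good to about 2 mm. A picture is of the moment at which its call begins: read the wrist's pose just before it. calibration takes no time and is no camera call; for the wrist camera it gives the pose at the moment of the call.
- bot.hand_in(): hands the job in, once; it reports no verdict.
Trained networks look in the newest picture that a camera, given by its name, has taken for a name from the list of things; names that differ only in an ending like _2 or _b are one class to them, and where a whole thing is asked for, a point or a joint stands for the part that bears it (a point fixed in the world has none). Each returns a list of dicts, best first, with "p" (0 to 1); they miss things now and then, are a little off and sometimes report something else, mostly with a low value. They report only what shows in the picture. A call takes as long as a camera call. They do not tell look-alikes from the thing itself.
- bot.find_in(camera, label): "xy" ([column, row] in pixels, amid what is visible of it).
- bot.silhouettes(camera, label): "mask" (420x560 bool, what is visible of it) and "xy" ([column, row] in pixels, amid what is visible of it).
The state is a dict: "t": time; "q": joint angles; "joint_vel": joint speeds; "joint_torque": joint torques, N m; "eef_pos": TCP position; "tool_rot": TCP orientation; "contact_force": force on the tool from outside, world axes, zero at the start; "torque": the same for the moment, N m; "gripper_width": opening from 0.0 (shut) to 1.0 (fully open).
Only numpy, scipy, OpenCV 4.12 (cv2) and the standard library are available. Lean on these libraries where they do the work, as an engineer would, in place of code of your own. Each camera call takes 0.05 s, during which the arm holds its last target.

## Working session

There is one attempt and no reset: what is moved stays moved. The work goes in short steps, Python scripts to look and compute and a shell command to move; the robot and the scene stay as the last step left them, time stands still between calls to the robot, and variables do not carry over. Pictures are saved under pics/ and viewed, and the job is handed in when it is done.

```bash
ls; mkdir -p pics
python3 - <<'E'
from station import bot
import cv2
o=bot.get_obs(); print(o)
for c in ["scene","top","wrist"]:
    im,d=bot.read_camera(c); cv2.imwrite(f"pics/{c}0.png",im)
    k=bot.calibration(c); print(c,k)
E
```

```text
pics
{'t': 0.0, 'q': array([ 1.1298983 ,  0.47778233,  0.02234392,  1.5564687 , -0.01148363,
        1.10928208, -0.08308417]), 'joint_vel': array([ 0.00015408,  0.00078757, -0.00052488, -0.00071864,  0.00192019,
       -0.00070601, -0.00250002]), 'joint_torque': array([-8.50591005e-04, -5.96467602e+01,  1.60715651e+00, -2.81198841e+01,
        1.23611200e-02,  9.38104960e-03,  4.09365998e-05]), 'eef_pos': array([ 0.22029918, -0.63740931,  0.23033043]), 'tool_rot': array([-4.62468142e-04,  8.14471092e-01, -5.80203430e-01, -7.79169579e-04]), 'contact_force': array([-0.11466139, -0.14722586, -0.01947281]), 'torque': array([ 0.04476647,  0.02114799, -0.00044849]), 'gripper_width': 1.0007304058078625}
scene {'mtx': array([[405.02721381,   0.        , 280.61063   ],
       [  0.        , 405.02721381, 210.52486172],
       [  0.        ,   0.        ,   1.        ]]), 'rvec': array([ 2.04187323,  1.07559455, -0.49109207]), 'tvec': array([-0.22805749, -0.18690563,  1.48881511])}
top {'mtx': array([[440.7390525 ,   0.        , 283.80173632],
       [  0.        , 440.7390525 , 213.13931389],
       [  0.        ,   0.        ,   1.        ]]), 'rvec': array([ 2.14823307, -2.12853797,  0.18686347]), 'tvec': array([-0.08994933,  0.48815022,  1.490387  ])}
wrist {'mtx': array([[333.66249535,   0.        , 281.38109229],
       [  0.        , 333.66249535, 209.01257487],
       [  0.        ,   0.        ,   1.        ]]), 'rvec': array([-2.35228662,  1.67532339,  0.25368608]), 'tvec': array([-0.67383315, -0.03853166,  0.3795189 ])}
```

View pics/scene0.png

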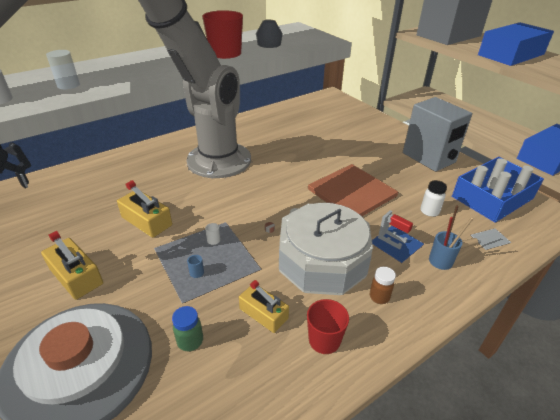

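View pics/top0.png

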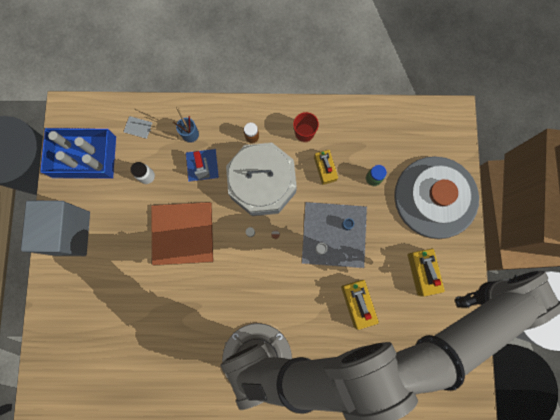

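View pics/wrist0.png

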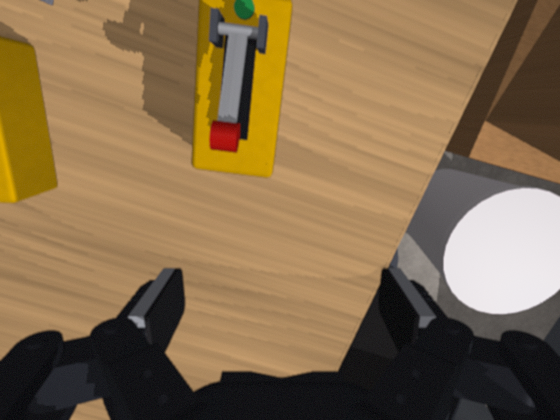

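The top view shows the kiln at (262,178), the slab at (182,233), the lifter on its blue plate at (200,165) and the mat at (335,235). There is a blue cup at (348,223) and a white one at (322,247). Switches are at (327,166), (428,272) and (360,304), and the first looks smallest.

```bash
cat > h.py <<'E'
import numpy as np, cv2
from station import bot
def cal(c):
    k=bot.calibration(c); R=cv2.Rodrigues(np.array(k['rvec'],float))[0]; return np.array(k['mtx']),R,np.array(k['tvec'],float).ravel()
def cloud(c,d,K=None):
    K,R,t=K or cal(c); v,u=np.mgrid[:420,:560]
    P=np.stack([(u-K[0,2])/K[0,0]*d,(v-K[1,2])/K[1,1]*d,d],-1)
    W=(P-t)@R; W[d<=0]=np.nan; return W
def proj(c,X,K=None):
    K,R,t=K or cal(c); p=np.asarray(X)@R.T+t; q=p@K.T; return q[...,:2]/q[...,2:]
def ray(c,uv,z,K=None):
    K,R,t=K or cal(c); d=R.T@np.array([(uv[0]-K[0,2])/K[0,0],(uv[1]-K[1,2])/K[1,1],1]); o=-R.T@t; return o+d*(z-o[2])/d[2]
def tool():
    from scipy.spatial.transform import Rotation as Ro
    o=bot.get_obs(); w,x,y,z=o['tool_rot']; return np.array(o['eef_pos']),Ro.from_quat([x,y,z,w]).as_matrix(),o
E
python3 - <<'E'
from h import *
for cam in ["top","scene"]:
    im,d=bot.read_camera(cam); W=cloud(cam,d)
    np.save(f"/tmp/W_{cam}.npy",W); cv2.imwrite(f"/tmp/{cam}.png",im)
    print(cam)
    for n in ["kiln","lid","slab","lifter","lifter_rest","mat","switch","cup0","cup1","cup2","cup3","lid_loop","lifter_grip","roller","prop","stilt","glaze_jar","glaze_jar2","glaze_jar3"]:
        for s in bot.silhouettes(cam,n)[:4]:
            m=s['mask']; p=W[m]; p=p[~np.isnan(p[:,0])]
            if len(p)==0: continue
            np.save(f"/tmp/m_{cam}_{n}.npy",m) if s['p']>.5 and n!='switch' else 0
            zt=np.percentile(p[:,2],98); top=p[p[:,2]>zt-.008]
            r=cv2.minAreaRect((top[:,:2]*1000).astype(np.float32))
            print(n,round(s['p'],2),np.round(s['xy']),m.sum(),"ztop %.3f"%zt,"med",np.round(np.median(p,0),3),"toprect",np.round(r[0]),np.round(r[1]),round(r[2],1))
E
```

```text
top
kiln 0.89 [275. 203.] 1055 ztop 0.117 med [ 0.535 -0.042  0.102] toprect [600.  -7.] [220. 228.] 53.1
lid 0.89 [260. 176.] 3009 ztop 0.153 med [ 0.602 -0.002  0.119] toprect [605.  -1.] [10. 76.] 2.9
slab 0.98 [180. 235.] 3602 ztop 0.027 med [0.417 0.272 0.02 ] toprect [418. 272.] [208. 211.] 3.9
slab 0.74 [200. 166.] 279 ztop 0.091 med [0.646 0.207 0.078] toprect [655. 213.] [76. 32.] 21.1
lifter_rest 0.61 [207. 163.] 598 ztop 0.011 med [0.674 0.199 0.003] toprect [669. 212.] [111. 112.] 7.4
mat 0.81 [331. 236.] 3626 ztop 0.011 med [ 0.418 -0.264  0.003] toprect [ 419. -265.] [222. 221.] 85.7
mat 0.63 [375. 174.] 303 ztop 0.095 med [ 0.618 -0.399  0.086] toprect [ 626. -406.] [50. 48.] 15.0
switch 0.98 [423. 272.] 1218 ztop 0.126 med [ 0.288 -0.558  0.069] toprect [ 254. -576.] [22. 21.] 17.5
switch 0.9 [325. 167.] 597 ztop 0.090 med [ 0.653 -0.229  0.05 ] toprect [ 645. -237.] [38. 14.] 11.9
switch 0.65 [361. 305.] 1150 ztop 0.127 med [ 0.18  -0.335  0.069] toprect [ 151. -351.] [28. 20.] 15.0
cup0 0.69 [318. 250.] 100 ztop 0.055 med [ 0.368 -0.215  0.015] toprect [ 367. -214.]
[... 6326 characters left out ...]
132 ztop 0.092 med [ 0.648 -0.414  0.066] toprect [ 632. -409.] [51. 51.] 44.6
glaze_jar2 0.8 [381. 286.] 765 ztop 0.087 med [0.791 0.02  0.058] toprect [783.  31.] [44. 45.] 44.0
glaze_jar2 0.58 [269. 229.] 103 ztop 0.020 med [ 0.427 -0.059  0.016] toprect [424. -57.] [27. 29.] 64.3
glaze_jar3 0.86 [430. 198.] 686 ztop 0.102 med [0.639 0.391 0.064] toprect [630. 408.] [48. 53.] 62.7
glaze_jar3 0.85 [185. 329.] 1132 ztop 0.092 med [ 0.648 -0.414  0.066] toprect [ 632. -409.] [51. 51.] 44.6
glaze_jar3 0.8 [381. 286.] 765 ztop 0.087 med [0.791 0.02  0.058] toprect [783.  31.] [44. 45.] 44.0
glaze_jar3 0.58 [269. 229.] 103 ztop 0.020 med [ 0.427 -0.059  0.016] toprect [424. -57.] [27. 29.] 64.3
```

Run:
```python
from h import *
im=cv2.imread('/tmp/top.png'); a=cv2.resize(im[140:195,170:340],None,fx=4.5,fy=4.5,interpolation=2); 
im=cv2.imread('/tmp/scene.png'); b=cv2.resize(im[200:330,230:430],None,fx=3.8,fy=3.8,interpolation=2)
cv2.imwrite('pics/z1.png',a); cv2.imwrite('pics/z2.png',b)
K,R,t=cal('wrist'); p,T,o=tool(); print('cam in tool',T.T@(-R.T@t-p),'\nR',np.round(T.T@R.T,3)); print(np.round(T,3))
```

```text
cam in tool [-0.00050941 -0.07504034 -0.14272048] 
R [[ 1.     0.     0.   ]
 [-0.     0.956  0.294]
 [-0.    -0.294  0.956]]
[[ 0.327 -0.945  0.   ]
 [-0.945 -0.327 -0.   ]
 [ 0.    -0.    -1.   ]]
```

View pics/z1.png

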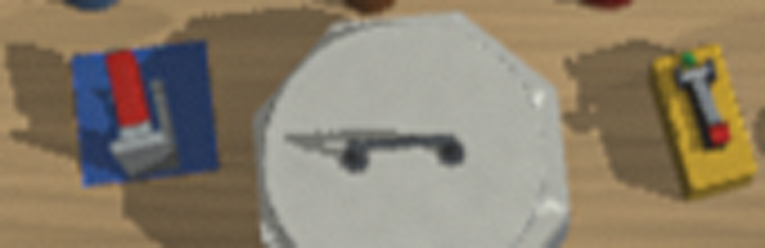

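View pics/z2.png

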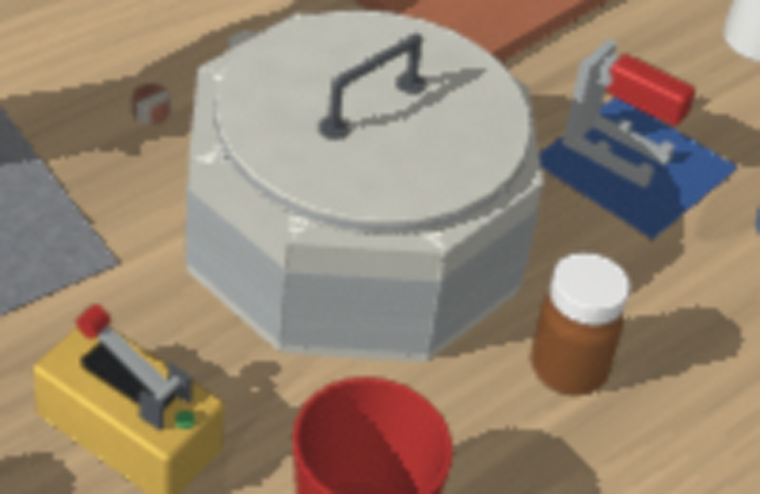

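The lifter's back plate is on the robot side and its tines point to +x at a yaw of about 18°. The loop's bar runs along y, so I can hook it from the robot side moving +x. I'm going above the lifter for a close wrist view.

```bash
python3 -m creep '[[[-16,-17,-4,0,0,0,1],[-32,-34,-4,0,0,0,1],[-32,-34,-4,0,0,0,1],[-32,-34,-4,0,0,0,1],[-48,-51,-4,0,0,0,1],[-48,-51,-4,0,0,0,1],[-65,-69,-4,0,0,0,1],[-65,-69,-4,0,0,0,1],[-65,-69,-4,0,0,0,1],[-65,-69,-4,0,0,0,1]]]'; python3 -m creep '[[[0,0,0,0,0,0,1],[0,0,0,0,0,0,1]]]'
python3 - <<'E'
from h import *
print(tool()[2]['q'])
im,d=bot.read_camera('wrist'); cv2.imwrite('pics/w1.png',im)
E
```

```text
t: 3.4
eef_pos: [0.5107, -0.0841, 0.2653]
tool_rot: [-0.0, 0.814, -0.58, 0.001]
contact_force: [-0.4, -0.5, 0.9]
gripper_width: 1.003
t: 3.65
eef_pos: [0.5096, -0.0863, 0.2647]
tool_rot: [0.0, 0.814, -0.58, -0.0]
contact_force: [0.9, -0.6, 0.4]
gripper_width: 0.997
[ 0.34068863  0.20537405 -0.33791599  1.87100191  0.07740821  1.07825368
 -1.26531902]
```

View pics/w1.png

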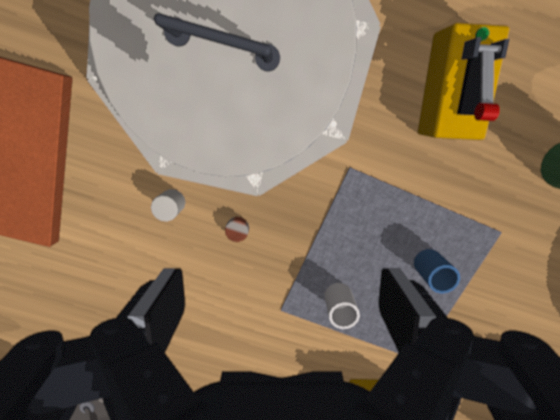

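```bash
cat >> h.py <<'E'
def rects(c,sel,d=None):
    if d is None: im,d=bot.read_camera(c)
    W=cloud(c,d)
    for n,(x0,x1,y0,y1,z0,z1) in sel.items():
        m=(W[...,0]>x0)&(W[...,0]<x1)&(W[...,1]>y0)&(W[...,1]<y1)&(W[...,2]>z0)&(W[...,2]<z1)
        p=W[m]
        if len(p)<5: print(n,'few',len(p)); continue
        r=cv2.minAreaRect((p[:,:2]*1000).astype(np.float32)); cc,rr=cv2.minEnclosingCircle((p[:,:2]*1000).astype(np.float32))
        print(n,len(p),'zmed %.3f max %.3f'%(np.median(p[:,2]),p[:,2].max()),'rect',np.round(r[0],1),np.round(r[1],1),round(r[2],1),'circ',np.round(cc,1),round(rr,1),'mean',np.round(p.mean(0)*1000,1))
E
python3 - <<'E'
from h import *
sel=dict(loop=(.5,.7,-.06,.06,.15,.2),lid=(.45,.75,-.12,.12,.112,.13),rim=(.45,.75,-.13,.13,.09,.111),cupW=(.32,.42,-.26,-.17,.046,.07),cupB=(.42,.5,-.35,-.26,.046,.07),roller=(.61,.66,-.26,-.2,.082,.11),lever=(.6,.75,-.28,-.18,.06,.082),box=(.58,.75,-.3,-.15,.046,.054),mat=(.28,.56,-.4,-.14,.001,.008),slab=(.3,.54,.15,.4,.015,.025))
for c in ['wrist','top','scene']: print(c); rects(c,sel)
E
```

```text
wrist
loop 1591 zmed 0.163 max 0.165 rect [608.4  -3.9] [ 8.2 79.3] 4.3 circ [607.3  -3.9] 39.7 mean [607.9  -3.9 162.2]
lid 36783 zmed 0.119 max 0.130 rect [573.4 -15.7] [136.7 209.9] 19.0 circ [607.4  -3.9] 105.2 mean [584.6 -12.5 119.3]
rim 6642 zmed 0.105 max 0.108 rect [562.2 -29.7] [149.2 248. ] 26.0 circ [605.8  -8.4] 124.1 mean [563.9 -58.8 105.3]
cupW 324 zmed 0.051 max 0.053 rect [ 371.  -216.1] [37.4 37.9] 82.8 circ [ 370.7 -216.3] 19.4 mean [ 371.4 -215.8   50.2]
cupB 381 zmed 0.051 max 0.053 rect [ 456.7 -310. ] [37.2 37.8] 18.1 circ [ 457.1 -309.9] 19.9 mean [ 456.9 -309.5   50.1]
roller 537 zmed 0.091 max 0.096 rect [ 643.3 -240.5] [29.  15.7] 17.2 circ [ 642.7 -240.5] 15.1 mean [ 639.8 -239.8   89.7]
lever 1117 zmed 0.072 max 0.082 rect [ 665.5 -233.9] [69.2 31.7] 16.4 circ [ 666.7 -233.5] 36.5 mean [ 680.  -228.6   72. ]
box 3919 zmed 0.050 max 0.054 rect [ 662.  -234.2] [110.1  56.4] 16.0 circ [ 662.1 -235. ] 59.8 mean [ 659.7 -227.5   50.1]
mat 19743 zmed 0.003 max 0.008 rect [ 420.1 -270. ] [259.9 279.8] 90.0 circ [ 420.8 -271.6] 188.0 mean [ 448.4 -249.4    3.2]

[... 1828 characters left out ...]
t [ 457.9 -309.4] [35.5 38.3] 61.1 circ [ 458.1 -307.8] 20.3 mean [ 459.6 -309.5   49.7]
roller 67 zmed 0.090 max 0.097 rect [ 643.6 -239.3] [23.4 16.1] 15.2 circ [ 643.5 -241.2] 12.4 mean [ 642.4 -241.2   89.2]
lever 176 zmed 0.072 max 0.082 rect [ 669.8 -236.5] [71.1 30.3] 25.5 circ [ 667.6 -231.5] 35.7 mean [ 679.6 -229.9   71.6]
box 581 zmed 0.050 max 0.054 rect [ 663.7 -234.1] [109.7  56.3] 16.2 circ [ 663.4 -233.3] 59.1 mean [ 672.1 -239.8   49.7]
mat 4352 zmed 0.003 max 0.008 rect [ 419.9 -270.1] [259.7 279.9] 90.0 circ [ 420.5 -272.1] 186.1 mean [ 435.9 -273.2    3. ]
slab 2368 zmed 0.020 max 0.025 rect [421.8 271.1] [214.7 215.4] 3.6 circ [420.7 271.9] 145.5 mean [425.7 269.1  19.8]
```

The wrist view shows only two cups, blue at (437,270) and white at (343,305). The measured box is 110x56 mm, which confirms the right switch. Continuing to the lifter.

```bash
python3 -m creep '[[[-22.6,-23.7,0,0,0,0,1],[-22.6,-23.7,0,0,0,0,1],[-22.6,-23.7,0,0,0,0,1],[-22.6,-23.7,0,0,0,0,1],[-22.6,-23.7,0,0,0,0,1],[-22.6,-23.7,0,0,0,0,1],[-22.6,-23.7,0,0,0,0,1],[-22.6,-23.7,0,0,0,0,1],[-22.6,-23.7,0,0,0,0,1]]]'
python3 - <<'E'
from h import *
print(tool()[2]['q'])
im,d=bot.read_camera('wrist'); cv2.imwrite('pics/w2.png',im); np.save('/tmp/d2.npy',d)
sel=dict(top=(.58,.76,.1,.3,.079,.1),gripmid=(.58,.76,.1,.3,.06,.1),plate=(.58,.76,.1,.3,.0015,.005),tines=(.58,.76,.1,.3,.008,.02),slab=(.3,.54,.15,.4,.015,.025))
rects('wrist',sel,d)
W=cloud('wrist',d); r=(im[...,2]>120)&(im[...,1]<60)&(im[...,0]<60)&(W[...,2]>.08)
p=W[r]; print('red',cv2.minAreaRect((p[:,:2]*1000).astype(np.float32)),len(p))
E
```

```text
t: 4.97
eef_pos: [0.6602, 0.2028, 0.2652]
tool_rot: [0.0, 0.814, -0.581, 0.001]
contact_force: [-0.5, 1.1, 0.1]
gripper_width: 0.999
[-0.10972321  0.51159762 -0.41525778  1.45144479  0.21298952  1.22306514
 -1.79115881]
top 2499 zmed 0.087 max 0.100 rect [663.  195.5] [242.5 100.6] 54.7 circ [669.7 190.8] 123.6 mean [656.9 188.7  86.1]
gripmid 3148 zmed 0.085 max 0.100 rect [663.2 195.3] [242.3 101.2] 55.0 circ [669.7 190.8] 123.6 mean [652.8 179.9  83. ]
plate 7194 zmed 0.003 max 0.005 rect [670. 200.] [179.9 199.9] 0.0 circ [670.6 200.3] 131.1 mean [681.6 211.5   3.1]
tines 753 zmed 0.012 max 0.020 rect [663.6 192.3] [235.6  95.7] 55.4 circ [669.6 188.1] 120.8 mean [656.1 191.8  13.8]
slab 13386 zmed 0.020 max 0.024 rect [422.5 270.9] [209.9 210.1] 3.6 circ [441.8 272.1] 133.6 mean [453.5 258.3  20.2]
red ((716.390380859375, 223.28160095214844), (150.2115020751953, 21.33968162536621), 12.902421951293945) 1238
```

View pics/w2.png

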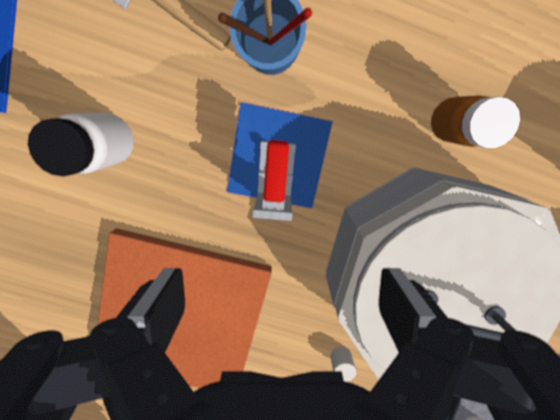

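Run:
```python
from h import *
im=cv2.imread('pics/w2.png'); d=np.load('/tmp/d2.npy'); W=cloud('wrist',d)
B=np.zeros((420,560),bool); B[130:228,245:302]=1
def R(m): 
    p=W[m&B]; r=cv2.minAreaRect((p[:,:2]*1000).astype(np.float32)); print(len(p),np.round(r[0],1),np.round(r[1],1),round(r[2],1),'z',np.round(np.percentile(p[:,2],[5,50,95]),3))
red=(im[...,2]>120)&(im[...,1]<70)&(im[...,0]<70)
R(red&(W[...,2]>.081)); R((W[...,2]>.075)); R((~red)&(W[...,2]>.075)); R((W[...,2]>.006)&(W[...,2]<.025))
B[:]=0;B[100:210,225:335]=1; R(abs(W[...,2]-.003)<.003)
```

```text
1215 [670.8 213.1] [57.5 20.8] 14.1 z [0.085 0.087 0.088]
1875 [660.2 212. ] [78.8 39.2] 16.4 z [0.079 0.086 0.088]
658 [660.2 212. ] [78.8 39.2] 16.4 z [0.078 0.083 0.086]
606 [660.7 210.5] [62.6 40. ] 14.1 z [0.01  0.012 0.019]
8542 [674.2 210.7] [132.6 139.1] 18.9 z [0.    0.003 0.005]
```

```bash
python3 -m creep '[[[-0.7,-1.25,0,0,0,0.07,1],[-0.7,-1.25,6,0,0,0.07,1],[-0.7,-1.25,12,0,0,0.07,1],[-0.7,-1.25,12,0,0,0.07,1],[-0.7,-1.25,15,0,0,0.07,1],[-0.7,-1.25,18,0,0,0.07,1],[-0.7,-1.25,19.5,0,0,0.07,1],[-0.7,-1.25,20.7,0,0,0.07,1],[-0.7,-1.25,20.7,0,0,0.07,1]]]'
python3 - <<'E'
from h import *
im,d=bot.read_camera('wrist'); cv2.imwrite('pics/w3.png',im); np.save('/tmp/d3.npy',d)
W=cloud('wrist',d); red=(im[...,2]>120)&(im[...,1]<70)&(im[...,0]<70)&(W[...,2]>.081)&(W[...,2]<.095)&(abs(W[...,1]-.213)<.05)
p=W[red]; print(cv2.minAreaRect((p[:,:2]*1000).astype(np.float32)))
E
```

```text
t: 6.15
eef_pos: [0.6699, 0.216, 0.0583]
tool_rot: [-0.0, 0.794, -0.608, 0.0]
contact_force: [-0.9, 0.5, 0.9]
gripper_width: 0.998
((671.3865966796875, 212.79766845703125), (58.288700103759766, 21.308303833007812), 14.24238109588623)
```

View pics/w3.png

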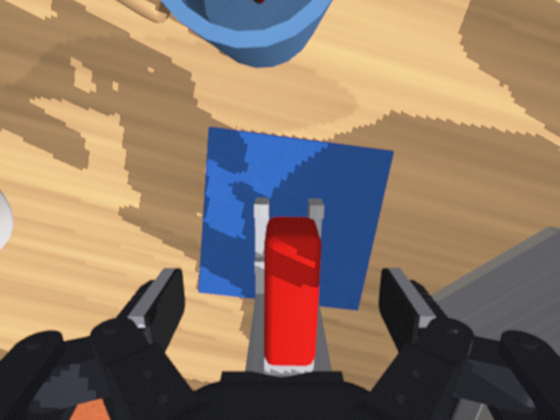

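The grip (290,295) is between the fingers, about 3 mm off centre. I'll centre and close.

```bash
python3 -m creep '[[[0.3,0,0,0,0,0,1],[0.3,0,0,0,0,0,0.2],[0.3,0,0,0,0,0,0.1],[0.3,0,0,0,0,0,0.1],[0.3,0,0,0,0,0,0],[0.3,0,0,0,0,0,0],[0.3,0,0,0,0,0,0],[0.3,0,0,0,0,0,0]]]' 80
python3 - <<'E'
from h import *
p,T,o=tool(); print(p,np.round(T,3),o['gripper_width'])
im,d=bot.read_camera('wrist'); cv2.imwrite('pics/w4.png',im)
W=cloud('wrist',d); red=(im[...,2]>120)&(im[...,1]<70)&(im[...,0]<70)&(W[...,2]>.081)&(W[...,2]<.095)&(abs(W[...,1]-.213)<.05)
p=W[red]; print(cv2.minAreaRect((p[:,:2]*1000).astype(np.float32)))
E
```

```text
t: 7.2
eef_pos: [0.6707, 0.2132, 0.0581]
tool_rot: [-0.0, 0.794, -0.608, 0.0]
contact_force: [0.3, -0.2, 3.0]
gripper_width: 0.245
[0.67069976 0.21318776 0.05806351] [[ 0.26  -0.966  0.001]
 [-0.966 -0.26   0.   ]
 [-0.    -0.001 -1.   ]] 0.24458528364267304
((671.2175903320312, 213.69778442382812), (58.882652282714844, 21.485124588012695), 14.833015441894531)
```

View pics/w4.png

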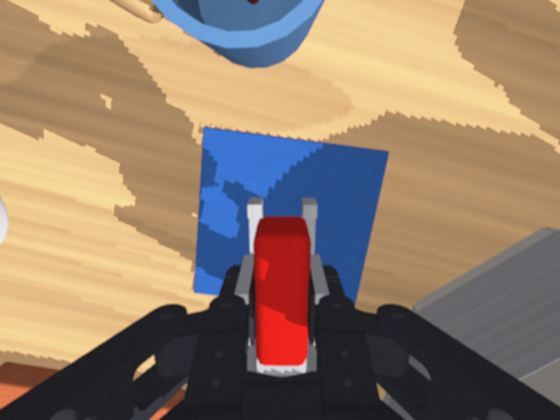

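```bash
python3 -m creep '[[[0,0,-2,0,0,0,0],[0,0,-6,0,0,0,0],[0,0,-12,0,0,0,0],[0,0,-19,0,0,0,0],[0,0,-19,0,0,0,0],[5,5,-19,0,0,0.1,0],[10,10,-19,0,0,0.187,0],[15,15,-19,0,0,0.187,0],[18.3,18,-19,0,0,0.187,0],[18.3,18,-19,0,0,0.187,0]]]'; python3 -m creep '[[[0,0,0,0,0,0,0],[0,0,0,0,0,0,0]]]'
python3 - <<'E'
from h import *
p,T,o=tool(); print(p,np.round(T,3),o['contact_force'])
im,d=bot.read_camera('wrist'); cv2.imwrite('pics/w5.png',im);W=cloud('wrist',d)
rects('wrist',dict(loop=(.58,.7,-.06,.06,.15,.175)),d)
red=(im[...,2]>120)&(im[...,1]<70)&(im[...,0]<70)&(W[...,2]>.2)
q=W[red]; print(cv2.minAreaRect((q[:,:2]*1000).astype(np.float32)),np.median(q[:,2]))
E
```

```text
t: 8.5
eef_pos: [0.5409, -0.016, 0.2471]
tool_rot: [0.002, 0.731, -0.683, -0.0]
contact_force: [0.5, 1.2, -2.0]
gripper_width: 0.246
t: 8.75
eef_pos: [0.5445, -0.0084, 0.2478]
tool_rot: [-0.0, 0.734, -0.679, -0.0]
contact_force: [-0.4, 0.7, -2.3]
gripper_width: 0.246
[ 0.5444606  -0.00835438  0.24775076] [[ 0.078 -0.997  0.   ]
 [-0.997 -0.078  0.001]
 [-0.001 -0.    -1.   ]] [-0.35555185  0.65715867 -2.2702108 ]
loop 1500 zmed 0.162 max 0.165 rect [608.4  -3.3] [ 8.  79.1] 4.5 circ [608.4  -3.3] 39.5 mean [608.5  -3.1 162.1]
((544.3399658203125, -8.474347114562988), (58.10918045043945, 20.464073181152344), 4.854769229888916) 0.2767603478167615
```

View pics/w5.png

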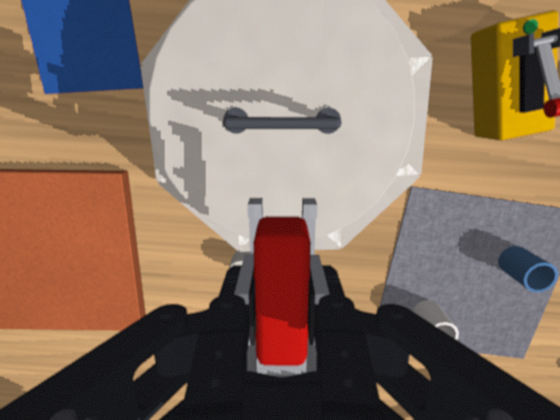

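```bash
python3 -m creep '[[[0,0,3,0,0,0,0],[0,0,6.4,0,0,0,0],[0,0,6.4,0,0,0,0],[0,-1,6.4,0,0,0,0],[0,-2.5,6.4,0,0,0,0],[0,-4,6.4,0,0,0,0],[0,-5.2,6.4,0,0,0,0],[0,-6.4,6.4,0,0,0,0],[0,-6.4,6.4,0,0,0,0],[0,-6.4,6.4,0,0,0,0]]]'
python3 - <<'E'
from h import *
im,d=bot.read_camera('scene'); cv2.imwrite('pics/s6.png',cv2.resize(im[150:320,220:440],None,fx=3.4,fy=3.4,interpolation=2))
im,d=bot.read_camera('wrist'); cv2.imwrite('pics/w6.png',im);W=cloud('wrist',d)
rects('wrist',dict(loop=(.58,.7,-.06,.06,.15,.168)),d)
E
```

```text
t: 10.05
eef_pos: [0.6074, -0.0056, 0.1836]
tool_rot: [0.0, 0.733, -0.68, -0.0]
contact_force: [-0.8, 0.1, -1.5]
gripper_width: 0.243
loop 1404 zmed 0.162 max 0.165 rect [609.1  -2.9] [ 8.1 79.9] 4.3 circ [608.1  -2.9] 40.0 mean [609.8  -1.6 161.4]
```

View pics/s6.png

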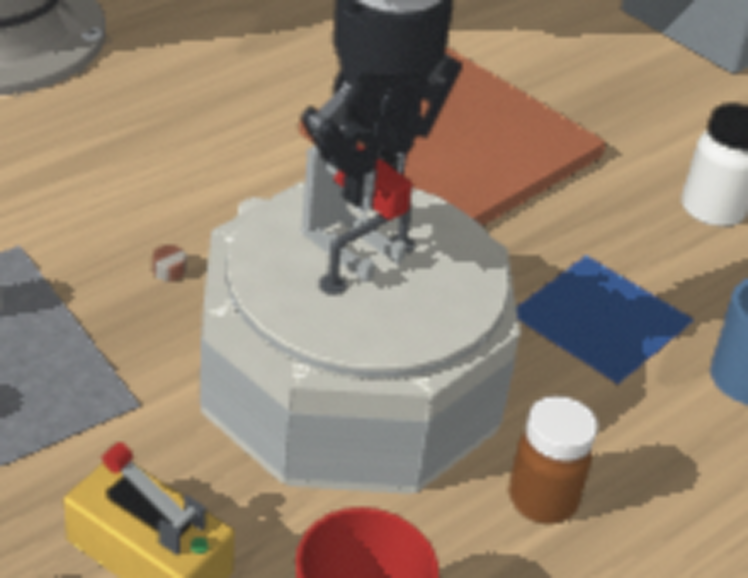

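View pics/w6.png

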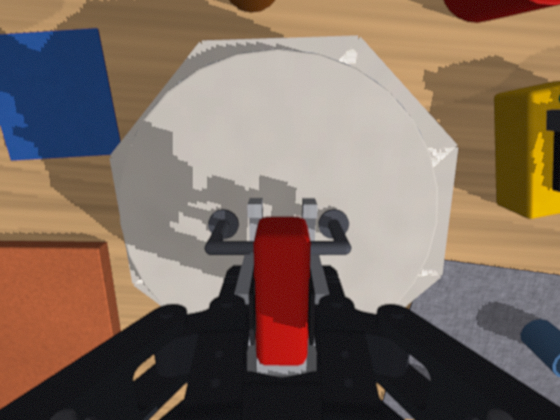

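The tines are through the loop with both visible past the bar. Lifting.

```bash
python3 -m creep '[[[-0.2,-0.1,-1,0,0,0,0],[-0.2,-0.1,-1.5,0,0,0,0],[-0.2,-0.1,-1.9,0,0,0,0],[-0.2,-0.1,-2.3,0,0,0,0],[-0.2,-0.1,-2.9,0,0,0,0],[-0.2,-0.1,-3.6,0,0,0,0],[-0.2,-0.1,-4.5,0,0,0,0],[-0.2,-0.1,-5.5,0,0,0,0],[-0.2,-0.1,-6.5,0,0,0,0],[-0.2,-0.1,-6.5,0,0,0,0]]]'; python3 -m creep '[[[0,0,0,0,0,0,0],[0,0,0,0,0,0,0],[0,0,0,0,0,0,0]]]'
python3 - <<'E'
from h import *
im,d=bot.read_camera('scene'); cv2.imwrite('pics/s7.png',cv2.resize(im[110:320,200:440],None,fx=2.8,fy=2.8,interpolation=2))
im,d=bot.read_camera('wrist'); cv2.imwrite('pics/w7.png',im);W=cloud('wrist',d)
rects('wrist',dict(loop=(.57,.7,-.06,.06,.2,.215),lid=(.48,.72,-.12,.12,.15,.178)),d)
m=(W[...,2]>.155)&(W[...,2]<.178)&(abs(W[...,0]-.62)<.1)&(abs(W[...,1])<.09); A=W[m]; c=np.linalg.lstsq(np.c_[A[:,:2],np.ones(len(A))],A[:,2],rcond=None)[0]; print('slope',c)
E
```

```text
t: 11.4
eef_pos: [0.6094, -0.0034, 0.2501]
tool_rot: [-0.001, 0.733, -0.68, 0.001]
contact_force: [-0.4, -0.8, -5.0]
gripper_width: 0.241
t: 11.78
eef_pos: [0.6085, -0.0035, 0.2484]
tool_rot: [0.0, 0.733, -0.68, -0.0]
contact_force: [0.2, 0.5, -6.0]
gripper_width: 0.243
loop 1895 zmed 0.208 max 0.212 rect [612.8  -2.7] [35.  79.3] 4.0 circ [607.8  -3.1] 39.7 mean [614.2  -2.9 207. ]
lid 50638 zmed 0.166 max 0.178 rect [621.2  -2.4] [183.9 208.9] 4.0 circ [608.1  -3.3] 105.4 mean [635.4  -1.5 165.8]
slope [ 0.00083972 -0.00357784  0.1652661 ]
```

View pics/s7.png

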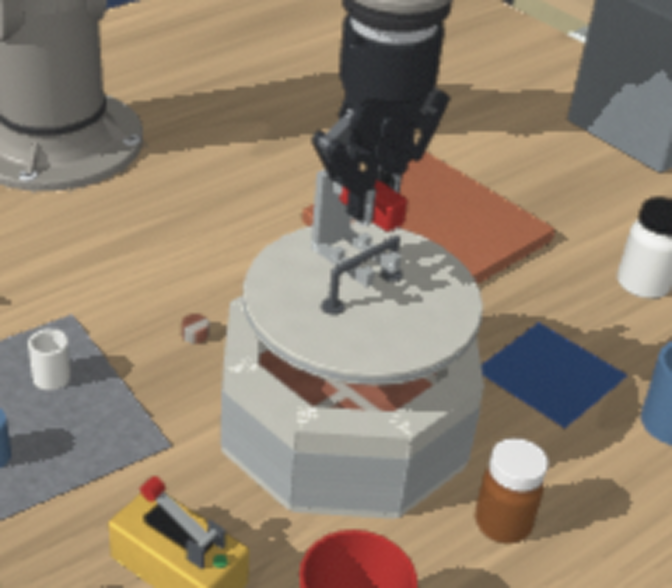

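The lid hangs level with its underside at 0.152. Carrying it to the slab.

```bash
python3 -m creep '[[[-0.7,0.4,0,0,0,0,0],[-2,1.1,0,0,0,0,0],[-4,2.3,0,0,0,0,0],[-6.5,3.7,0,0,0,0,0],[-9,5.2,0,0,0,0,0],[-11.5,6.6,0,0,0,0,0],[-14,8,0,0,0,0,0],[-16.5,9.5,0,0,0,0,0],[-19,10.9,0,0,0,0,0],[-21.5,12.4,0,0,0,0,0]]]'; python3 -m creep '[[[-2.4,1.4,0,0,0,0,0],[-4.4,2.5,1,0,0,0,0],[-6,3.4,2,0,0,0,0],[-6.9,4,4,0,0,0,0],[-7.2,4.1,6,0,0,0,0],[-7.2,4.1,7.5,0,0,0,0],[-7.2,4.1,9,0,0,0,0],[-7.2,4.1,10,0,0,0,0],[-7.2,4.1,10,0,0,0,0]]]'
python3 - <<'E'
from h import *
im,d=bot.read_camera('wrist'); cv2.imwrite('pics/w8.png',im);W=cloud('wrist',d)
rects('wrist',dict(lid=(.3,.55,.14,.4,.05,.08),rim=(.45,.8,-.15,.15,.095,.115)),d)
im,d=bot.read_camera('scene'); cv2.imwrite('pics/s8.png',im)
rects('scene',dict(rim=(.45,.8,-.15,.15,.09,.115)),d)
E
```

```text
t: 13.12
eef_pos: [0.4668, 0.2035, 0.2491]
tool_rot: [-0.0, 0.734, -0.679, 0.0]
contact_force: [0.3, 0.5, -6.3]
gripper_width: 0.243
t: 14.25
eef_pos: [0.4222, 0.2698, 0.1482]
tool_rot: [0.001, 0.733, -0.68, -0.0]
contact_force: [0.4, -0.1, -5.5]
gripper_width: 0.244
lid 50742 zmed 0.066 max 0.080 rect [435.2 271.2] [183.9 208.9] 4.3 circ [422.7 270.3] 105.2 mean [449.5 272.1  66.1]
rim few 0
rim 2776 zmed 0.104 max 0.109 rect [623.1 -38.1] [246.  315.5] 26.2 circ [647.8 -37.6] 171.4 mean [620.5 -16.6 103. ]
```

View pics/s8.png

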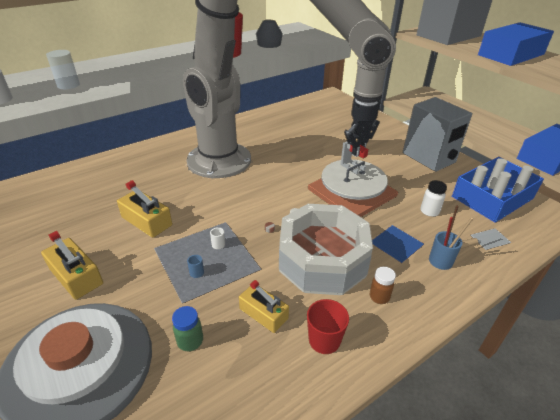

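```bash
python3 -m creep '[[[0,0,1,0,0,0,0],[0,0,1.8,0,0,0,0],[0,0,2.4,0,0,0,0],[0,0,2.8,0,0,0,0],[0,0,3.1,0,0,0,0],[0,0,3.4,0,0,0,0],[0,0,3.9,0,0,0,0],[0,0,4.5,0,0,0,0],[0,0,4.5,0,0,0,0],[0,0,4.5,0,0,0,0]]]'
python3 - <<'E'
from h import *
im,d=bot.read_camera('wrist'); cv2.imwrite('pics/w9.png',im)
rects('wrist',dict(lid=(.3,.55,.14,.4,.02,.045)),d)
E
```

```text
t: 15.6
eef_pos: [0.4226, 0.2704, 0.1039]
tool_rot: [-0.0, 0.733, -0.68, 0.0]
contact_force: [-0.9, 0.1, -1.9]
gripper_width: 0.245
lid 61940 zmed 0.034 max 0.045 rect [435.  271.6] [184.4 209.7] 4.2 circ [433.4 271.9] 138.2 mean [456.5 273.1  32.8]
```

View pics/w9.png

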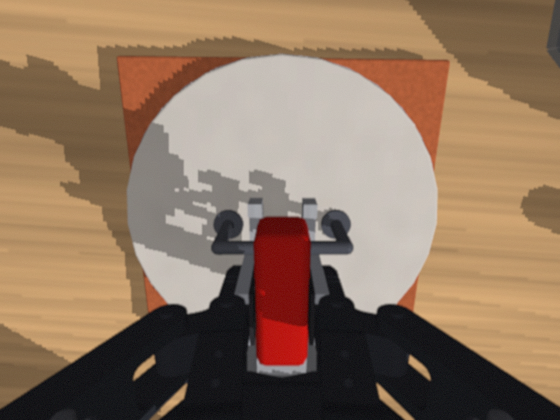

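The lid is flat on the slab and the tines are still in the loop. Now I'll lower the lifter to stand on the lid in its loop.

```bash
python3 -m creep '[[[0,0,0.5,0,0,0,0],[0,0,0.9,0,0,0,0],[0,0,1.2,0,0,0,0],[0,0,1.35,0,0,0,0],[0,0,1.45,0,0,0,0],[0,0,1.5,0,0,0,0],[0,0,1.5,0,0,0,0]]]'
```

```text
t: 16.52
eef_pos: [0.4225, 0.2703, 0.089]
tool_rot: [-0.0, 0.733, -0.68, 0.0]
contact_force: [-0.2, -1.5, 0.3]
gripper_width: 0.246
```

```bash
python3 -m creep '[[[0,0,0,0,0,0,0.3],[0,0,0,0,0,0,0.4],[0,0,0,0,0,0,0.5],[0,0,0,0,0,0,0.6],[0,0,0,0,0,0,0.6],[0,0,-1,0,0,0,0.6],[0,0,-4,0,0,0,0.7],[0,0,-8,0,0,0,1],[0,0,-13,0,0,0,1],[0,0,-16,0,0,0,1]]]'
python3 - <<'E'
from h import *
im,d=bot.read_camera('wrist'); cv2.imwrite('pics/w10.png',im)
W=cloud('wrist',d); red=(im[...,2]>120)&(im[...,1]<70)&(im[...,0]<70)&(W[...,2]>.1)&(W[...,2]<.13)
q=W[red]; print(cv2.minAreaRect((q[:,:2]*1000).astype(np.float32)),np.median(q[:,2]))
E
```

```text
t: 17.77
eef_pos: [0.4229, 0.2709, 0.2521]
tool_rot: [-0.002, 0.733, -0.68, 0.0]
contact_force: [0.7, 0.3, -0.5]
gripper_width: 0.997
((424.63104248046875, 270.50823974609375), (57.2813835144043, 19.516443252563477), 3.9627685546875) 0.12124600605491724
```

View pics/w10.png

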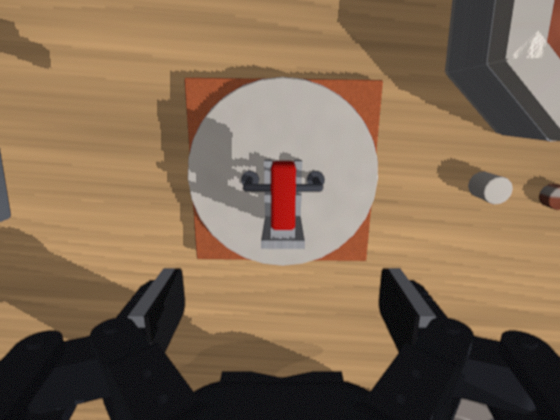

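```bash
python3 -m creep '[[[5,-1,-5,0,0,0,1],[11,-2,-5,0,0,0,1],[17,-3,-5,0,0,0,1],[23,-4,-5,0,0,0,1],[29,-5,-5,0,0,0,1],[32.5,-5.3,-5,0,0,0,1],[32.5,-5.3,-5,0,0,0,1],[32.5,-5.3,-5,0,0,0,1],[32.5,-5.3,-5,0,0,0,1],[32.5,-5.3,-5,0,0,0,1]]]'
python3 - <<'E'
from h import *
im,d=bot.read_camera('wrist'); cv2.imwrite('pics/w11.png',im); np.save('/tmp/d11.npy',d); p,T,o=tool();print(p,np.round(T,3))
rects('wrist',dict(rim=(.48,.74,-.14,.13,.098,.112),floor=(.48,.74,-.14,.13,.045,.056),cupW=(.32,.42,-.26,-.17,.046,.07),cupB=(.42,.5,-.35,-.26,.046,.07)),d)
E
```

```text
t: 19.08
eef_pos: [0.4999, -0.0487, 0.2989]
tool_rot: [-0.0, 0.734, -0.679, 0.0]
contact_force: [0.3, -0.0, -0.4]
gripper_width: 0.998
[ 0.49989482 -0.04891272  0.29893092] [[ 0.077 -0.997  0.   ]
 [-0.997 -0.077  0.   ]
 [-0.    -0.    -1.   ]]
rim 16051 zmed 0.105 max 0.108 rect [578.1 -10.7] [174.  230.8] 6.0 circ [606.2  -7.8] 123.9 mean [574.8  -9.  105.1]
floor 20853 zmed 0.050 max 0.056 rect [599.3  -8.5] [156.9 170.8] 5.8 circ [606.1  -8. ] 92.0 mean [606.   -7.5  50.3]
cupW 237 zmed 0.051 max 0.053 rect [ 397.8 -214.1] [37.4 32.1] 72.1 circ [ 394.9 -213. ] 19.6 mean [ 399.1 -214.3   50.3]
cupB 360 zmed 0.051 max 0.054 rect [ 456.8 -309.4] [38.8 37. ] 31.8 circ [ 456.4 -309.4] 19.7 mean [ 456.9 -309.3   50.3]
```

View pics/w11.png

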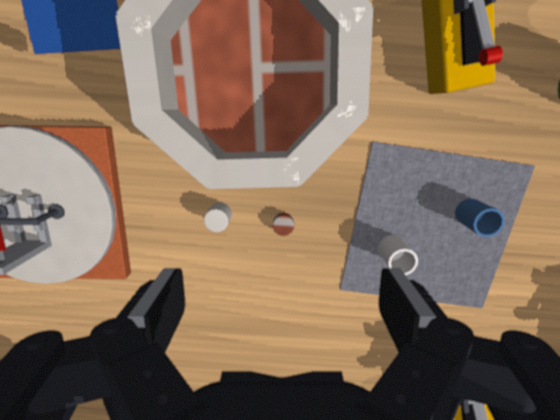

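The white cup has been knocked since the start, to about (0.395, -0.213). The kiln centre measures (0.606, -0.008).

```bash
python3 -m creep '[[[5,4,0,0,0,0,1],[10,8,3,0,0,0,1],[15.5,11.7,8,0,0,0,1],[15.5,11.7,13,0,0,0,1],[15.5,11.7,17,0,0,0,1],[15.5,11.7,17,0,0,0,1],[15.5,11.7,17,0,0,0,1]]]'
python3 - <<'E'
from h import *
im,d=bot.read_camera('wrist'); cv2.imwrite('pics/w12.png',im); p,T,o=tool();print(p,np.round(T,3))
rects('wrist',dict(cupW=(.32,.45,-.26,-.17,.046,.058)),d)
E
```

```text
t: 20.0
eef_pos: [0.3965, -0.2131, 0.1304]
tool_rot: [-0.0, 0.734, -0.679, 0.001]
contact_force: [0.7, 0.4, 0.4]
gripper_width: 0.998
[ 0.39690947 -0.21329568  0.13083853] [[ 0.077 -0.997  0.003]
 [-0.997 -0.077 -0.001]
 [ 0.001 -0.003 -1.   ]]
cupW 860 zmed 0.051 max 0.053 rect [ 395.8 -213.5] [37.9 36.7] 4.2 circ [ 395.9 -213.5] 19.1 mean [ 396.  -213.6   50.9]
```

View pics/w12.png

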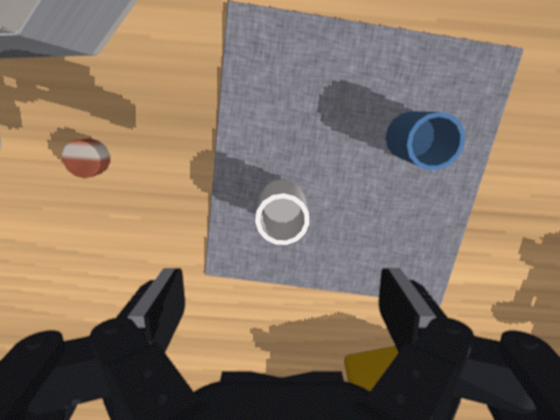

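```bash
python3 -m creep '[[[0,0.1,4,0,0,0,1],[0,0.1,8,0,0,0,1],[0,0.1,10.9,0,0,0,1],[0,0.1,10.9,0,0,0,0.7],[0,0.1,10.9,0,0,0,0.4],[0,0.1,10.9,0,0,0,0.2],[0,0.1,10.9,0,0,0,0.2],[0,0.1,10.9,0,0,0,0.2],[0,0.1,10.9,0,0,0,0.2]]]' 30; python3 -m creep '[[[0,0,-3,0,0,0,0.2],[0,0,-8,0,0,0,0.2],[0,0,-14,0,0,0,0.2],[0,0,-14,0,0,0,0.2]]]'
python3 - <<'E'
from h import *
im,d=bot.read_camera('wrist'); cv2.imwrite('pics/w13.png',im); p,T,o=tool();print(p,np.round(T,3))
g=np.array([.606-.034,-.008,.071]); print('to place (cm)',np.round(T.T@(g-p)*100,2))
E
```

```text
t: 21.18
eef_pos: [0.3956, -0.2139, 0.0217]
tool_rot: [-0.001, 0.733, -0.68, 0.002]
contact_force: [0.7, 1.5, 7.4]
gripper_width: 0.436
t: 21.68
eef_pos: [0.3973, -0.2148, 0.1654]
tool_rot: [-0.002, 0.733, -0.68, 0.005]
contact_force: [0.3, 0.5, -0.2]
gripper_width: 0.439
[ 0.39568971 -0.2140936   0.16301979] [[ 0.075 -0.997  0.006]
 [-0.997 -0.075 -0.003]
 [ 0.003 -0.006 -1.   ]]
to place (cm) [-19.25 -19.08   9.25]
```

View pics/w13.png

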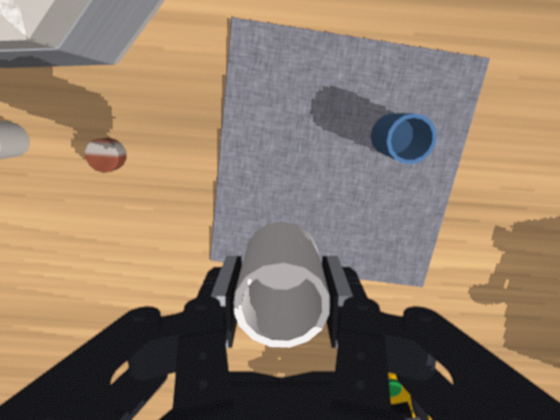

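```bash
python3 -m creep '[[[-3,-3,0,0,0,0,0.2],[-7,-7,0,0,0,0,0.2],[-11,-11,0,0,0,0,0.2],[-15,-15,0,0,0,0,0.2],[-18,-18,0,0,0,0,0.2],[-19.2,-19.1,0,0,0,0,0.2],[-19.2,-19.1,0,0,0,0,0.2],[-19.2,-19.1,2,0,0,0,0.2],[-19.2,-19.1,5,0,0,0,0.2],[-19.2,-19.1,7,0,0,0,0.2]]]'
python3 - <<'E'
from h import *
im,d=bot.read_camera('wrist'); cv2.imwrite('pics/w14.png',im); p,T,o=tool();print(p,np.round(T,3),o['contact_force'])
g=np.array([.606-.034,-.008,.071]); print('to place (cm)',np.round(T.T@(g-p)*100,2))
im,d=bot.read_camera('scene'); cv2.imwrite('pics/s14.png',cv2.resize(im[150:320,220:440],None,fx=3.4,fy=3.4,interpolation=2))
E
```

```text
t: 22.98
eef_pos: [0.5678, -0.0102, 0.0884]
tool_rot: [0.001, 0.732, -0.681, -0.0]
contact_force: [-0.9, -0.6, 0.1]
gripper_width: 0.437
[ 0.56633032 -0.01019013  0.0861407 ] [[ 0.073 -0.997 -0.006]
 [-0.997 -0.073 -0.002]
 [ 0.001  0.006 -1.   ]] [-1.55026843  0.21240129 -2.52297583]
to place (cm) [-0.18 -0.59  1.51]
```

View pics/s14.png

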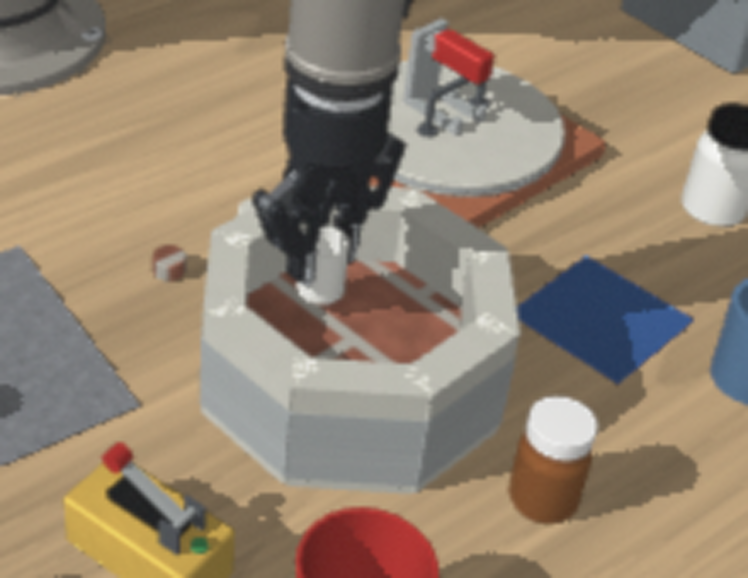

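```bash
python3 -m creep '[[[-0.2,-0.5,0.6,0,0,0,0.2],[-0.2,-0.5,1.1,0,0,0,0.2],[-0.2,-0.5,1.5,0,0,0,0.2],[-0.2,-0.5,1.5,0,0,0,0.2]]]'
```

```text
t: 23.58
eef_pos: [0.5746, -0.0051, 0.0747]
tool_rot: [0.0, 0.733, -0.68, -0.0]
contact_force: [0.0, 0.1, -0.7]
gripper_width: 0.436
```

```bash
python3 -m creep '[[[0,0.1,0.3,0,0,0,0.2],[0,0.1,0.4,0,0,0,0.2],[0,0.1,0.4,0,0,0,0.2]]]'
```

```text
t: 23.95
eef_pos: [0.5737, -0.0051, 0.0708]
tool_rot: [0.0, 0.733, -0.68, -0.0]
contact_force: [-0.1, 0.8, -0.8]
gripper_width: 0.434
```

```bash
python3 -m creep '[[[0,0.1,0.1,0,0,0,0.2],[0,0.1,0.2,0,0,0,0.2],[0,0.1,0.2,0,0,0,0.2]]]'
```

```text
t: 24.32
eef_pos: [0.5727, -0.0052, 0.0689]
tool_rot: [0.0, 0.733, -0.68, -0.0]
contact_force: [-0.4, 0.3, 1.3]
gripper_width: 0.435
```

Contact is at 0.069, as expected. Releasing.

```bash
python3 -m creep '[[[0,0,0,0,0,0,0.5],[0,0,0,0,0,0,0.6],[0,0,0,0,0,0,0.7],[0,0,0,0,0,0,0.7],[0,0,-2,0,0,0,0.7],[0,0,-6,0,0,0,0.7],[0,0,-11,0,0,0,1],[0,0,-14,0,0,0,1],[0,0,-14,0,0,0,1]]]'
python3 - <<'E'
from h import *
im,d=bot.read_camera('wrist'); cv2.imwrite('pics/w15.png',im); p,T,o=tool();print(p,np.round(T,3))
rects('wrist',dict(cupW=(.52,.7,-.09,.07,.088,.102),rim=(.48,.74,-.14,.13,.103,.108)),d)
g=np.array([.4567,-.3095,.13]); print('to blue (cm)',np.round(T.T@(g-p)*100,2))
E
```

```text
t: 25.45
eef_pos: [0.5745, -0.005, 0.2116]
tool_rot: [-0.002, 0.733, -0.68, 0.002]
contact_force: [-0.2, 0.4, -0.2]
gripper_width: 1.003
[ 0.57325401 -0.00517288  0.20971257] [[ 0.076 -0.997  0.002]
 [-0.997 -0.076 -0.   ]
 [ 0.    -0.002 -1.   ]]
cupW 4077 zmed 0.097 max 0.102 rect [610. -10.] [159.9 179.9] 90.0 circ [610.9  -6.8] 113.3 mean [612.  -13.1  96.4]
rim 20905 zmed 0.104 max 0.106 rect [603.1  -7.9] [227.3 230. ] 6.1 circ [604.1  -7.8] 123.6 mean [604.6  -8.4 103.6]
to blue (cm) [29.46 13.94  7.95]
```

View pics/w15.png

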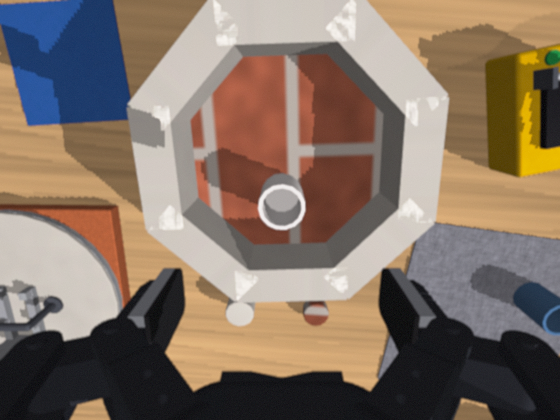

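White cup stands in the kiln. Now the blue one.

```bash
python3 -m creep '[[[5,2.4,0,0,0,0,1],[11,5,0,0,0,0,1],[17,8,0,0,0,0,1],[23,11,0,0,0,0,1],[29.4,13.9,0,0,0,0,1],[29.4,13.9,4,0,0,0,1],[29.4,13.9,8,0,0,0,1],[29.4,13.9,8,0,0,0,1],[29.4,13.9,8,0,0,0,1],[29.4,13.9,8,0,0,0,1]]]'
python3 - <<'E'
from h import *
im,d=bot.read_camera('wrist'); cv2.imwrite('pics/w16.png',im); p,T,o=tool();print(p,np.round(T,3))
rects('wrist',dict(cup=(.38,.52,-.37,-.25,.046,.058)),d)
E
```

```text
t: 26.75
eef_pos: [0.4576, -0.3089, 0.1303]
tool_rot: [-0.0, 0.734, -0.68, 0.001]
contact_force: [0.3, 0.5, 0.1]
gripper_width: 1.001
[ 0.45752283 -0.30894564  0.13028963] [[ 0.076 -0.997  0.002]
 [-0.997 -0.076 -0.001]
 [ 0.001 -0.002 -1.   ]]
cup 843 zmed 0.051 max 0.053 rect [ 456.9 -309.7] [37.7 37.5] 52.7 circ [ 456.6 -309.7] 19.1 mean [ 456.5 -309.9   50.5]
```

View pics/w16.png

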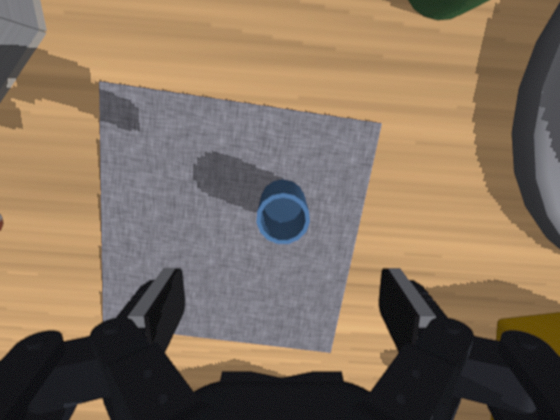

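```bash
python3 -m creep '[[[0.1,0.1,4,0,0,0,1],[0.1,0.1,8,0,0,0,1],[0.1,0.1,10.6,0,0,0,1],[0.1,0.1,10.6,0,0,0,0.7],[0.1,0.1,10.6,0,0,0,0.4],[0.1,0.1,10.6,0,0,0,0.2],[0.1,0.1,10.6,0,0,0,0.2],[0.1,0.1,10.6,0,0,0,0.2],[0.1,0.1,10.6,0,0,0,0.2]]]' 30; python3 -m creep '[[[0,0,-3,0,0,0,0.2],[0,0,-8,0,0,0,0.2],[0,0,-14,0,0,0,0.2],[0,0,-14,0,0,0,0.2],[0,0,-14,0,0,0,0.2]]]'
python3 - <<'E'
from h import *
im,d=bot.read_camera('wrist'); cv2.imwrite('pics/w17.png',im); p,T,o=tool();print(p,np.round(T,3))
g=np.array([.605+.035,-.008,.090]); print('to place (cm)',np.round(T.T@(g-p)*100,2))
E
```

```text
t: 27.92
eef_pos: [0.4567, -0.3106, 0.0246]
tool_rot: [-0.0, 0.733, -0.68, 0.002]
contact_force: [-0.1, 0.3, 7.4]
gripper_width: 0.434
t: 28.55
eef_pos: [0.4552, -0.3098, 0.163]
tool_rot: [0.0, 0.733, -0.68, 0.0]
contact_force: [1.0, 0.2, -0.8]
gripper_width: 0.433
[ 0.45465126 -0.30947834  0.16202642] [[ 0.076 -0.997 -0.001]
 [-0.997 -0.076  0.001]
 [-0.001  0.001 -1.   ]]
to place (cm) [-28.65 -20.78   7.2 ]
```

View pics/w17.png

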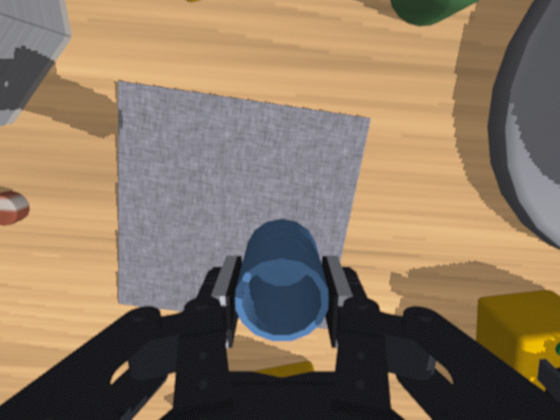

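```bash
python3 -m creep '[[[-4,-3,0,0,0,0,0.2],[-9,-6.5,0,0,0,0,0.2],[-14,-10,0,0,0,0,0.2],[-19,-14,0,0,0,0,0.2],[-24,-17.5,0,0,0,0,0.2],[-28.6,-20.8,0,0,0,0,0.2],[-28.6,-20.8,0,0,0,0,0.2],[-28.6,-20.8,0,0,0,0,0.2],[-28.6,-20.8,3,0,0,0,0.2],[-28.6,-20.8,5,0,0,0,0.2]]]'; python3 -m creep '[[[0,0,1,0,0,0,0.2],[0,0,2,0,0,0,0.2],[0,0,2,0,0,0,0.2]]]'
python3 - <<'E'
from h import *
im,d=bot.read_camera('wrist'); cv2.imwrite('pics/w18.png',im); p,T,o=tool();print(p,np.round(T,3))
g=np.array([.605+.035,-.008,.072]); print('to place (cm)',np.round(T.T@(g-p)*100,2))
E
```

```text
t: 29.85
eef_pos: [0.6397, -0.0112, 0.1109]
tool_rot: [0.001, 0.733, -0.681, -0.001]
contact_force: [-0.6, 0.8, -1.5]
gripper_width: 0.432
t: 30.22
eef_pos: [0.641, -0.0091, 0.0924]
tool_rot: [0.0, 0.733, -0.68, -0.0]
contact_force: [-0.6, -0.6, -1.3]
gripper_width: 0.432
[ 0.64138303 -0.00903946  0.09295787] [[ 0.076 -0.997  0.   ]
 [-0.997 -0.076  0.   ]
 [-0.    -0.    -1.   ]]
to place (cm) [-0.11  0.13  2.1 ]
```

View pics/w18.png

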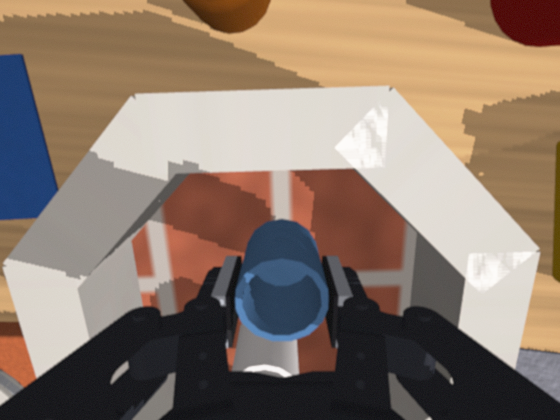

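```bash
python3 -m creep '[[[-0.1,0.1,1,0,0,0,0.2],[-0.1,0.1,1.6,0,0,0,0.2],[-0.1,0.1,2,0,0,0,0.2],[-0.1,0.1,2.15,0,0,0,0.2],[-0.1,0.1,2.2,0,0,0,0.2],[-0.1,0.1,2.2,0,0,0,0.2]]]'
```

```text
t: 31.02
eef_pos: [0.64, -0.008, 0.0718]
tool_rot: [0.0, 0.733, -0.68, -0.0]
contact_force: [-4.1, 0.2, 7.1]
gripper_width: 0.434
```

```bash
python3 -m creep '[[[0,0,-0.1,0,0,0,0.2],[0,0,-0.1,0,0,0,0.2]]]';  python3 -m creep '[[[0,0,0,0,0,0,0.45],[0,0,0,0,0,0,0.5],[0,0,0,0,0,0,0.6],[0,0,0,0,0,0,0.7],[0,0,0,0,0,0,0.7],[0,0,-2,0,0,0,0.7],[0,0,-6,0,0,0,0.7],[0,2,-11,0,0,0,1],[0,4,-16,0,0,0,1],[0,4,-16,0,0,0,1]]]'
python3 - <<'E'
from h import *
im,d=bot.read_camera('wrist'); cv2.imwrite('pics/w19.png',im); p,T,o=tool();print(p,np.round(T,3)); W=cloud('wrist',d)
for x in (.573,.641):
    m=(np.hypot(W[...,0]-x,W[...,1]+.007)<.026)&(W[...,2]>.092)&(W[...,2]<.103); q=W[m]; print(len(q),cv2.minEnclosingCircle((q[:,:2]*1000).astype(np.float32)),q[:,2].min(),q[:,2].max(),np.median(q[:,2]))
E
```

```text
t: 31.28
eef_pos: [0.6404, -0.0081, 0.0719]
tool_rot: [-0.0, 0.733, -0.68, 0.0]
contact_force: [0.3, -0.6, -0.3]
gripper_width: 0.436
t: 32.52
eef_pos: [0.6022, -0.011, 0.2382]
tool_rot: [-0.003, 0.733, -0.68, 0.004]
contact_force: [1.1, -0.5, 0.0]
gripper_width: 0.999
[ 0.60135475 -0.01112199  0.23551406] [[ 0.075 -0.997  0.006]
 [-0.997 -0.075 -0.   ]
 [ 0.    -0.006 -1.   ]]
476 ((570.8526000976562, -4.946447849273682), 19.07813835144043) 0.09200407265649199 0.09807310429748425 0.09537093793545495
494 ((638.8085327148438, -7.847347736358643), 18.96531867980957) 0.09200620988324168 0.09715961792276744 0.09530127512531456
```

View pics/w19.png

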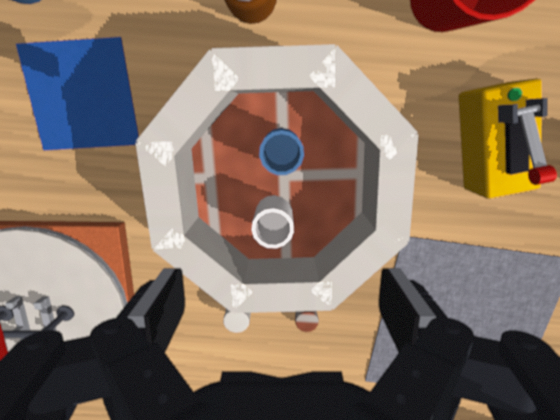

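Both cups are standing, at (282,152) and (272,228). I'll settle the arm and measure the kiln centre, blue plate and roller from here.

```bash
python3 -m creep '[[[0,0,0,0,0,0,1],[0,0,0,0,0,0,1],[0,0,0,0,0,0,1]]]'
python3 - <<'E'
from h import *
im,d=bot.read_camera('wrist'); p,T,o=tool();print(p,np.round(T,3)); W=cloud('wrist',d)
rects('wrist',dict(rim=(.46,.76,-.14,.13,.103,.108),floor=(.48,.74,-.14,.13,.045,.053),box=(.58,.75,-.3,-.15,.047,.053)),d)
def C(n,m):
    m=cv2.morphologyEx(m.astype(np.uint8),cv2.MORPH_OPEN,np.ones((3,3)))>0
    q=W[m]; q=q[~np.isnan(q[:,0])]; print(n,len(q),cv2.minAreaRect((q[:,:2]*1000).astype(np.float32)),q.mean(0),q[:,2].max())
b=im.astype(int)
C('plate',(b[...,0]>b[...,2]*1.6)&(b[...,0]>50)&(abs(W[...,2]-.003)<.003)&(abs(W[...,0]-.67)<.1)&(abs(W[...,1]-.2)<.1))
C('roller',(b[...,2]>100)&(b[...,1]<70)&(W[...,2]>.07)&(abs(W[...,0]-.64)<.04)&(abs(W[...,1]+.24)<.04))
g=np.array([.4226,.2703,.2]); print('to lifter (cm)',np.round(T.T@(g-p)*100,2))
E
```

```text
t: 32.95
eef_pos: [0.6, -0.0111, 0.2307]
tool_rot: [0.001, 0.733, -0.68, -0.001]
contact_force: [-0.1, 0.0, -0.3]
gripper_width: 1.001
[ 0.60007325 -0.01108004  0.23090426] [[ 0.076 -0.997 -0.002]
 [-0.997 -0.076 -0.   ]
 [-0.     0.002 -1.   ]]
rim 29549 zmed 0.105 max 0.108 rect [606.   -7.4] [230.9 231.2] 6.2 circ [606.8  -7.6] 123.9 mean [623.   -6.4 105.4]
floor 21115 zmed 0.050 max 0.053 rect [606.   -7.7] [170.9 170.7] 6.1 circ [606.   -7.5] 92.3 mean [613.3  -7.3  50.5]
box 3933 zmed 0.050 max 0.053 rect [ 662.7 -233.8] [109.8  57.1] 16.0 circ [ 663.  -234.2] 59.8 mean [ 664.  -224.7   50.3]
plate 11335 ((673.8040161132812, 212.17044067382812), (108.39924621582031, 110.0977783203125), 7.467363357543945) [0.67635244 0.21200185 0.00344551] 0.005984265479512308
roller 225 ((639.0608520507812, -240.52432250976562), (13.617316246032715, 13.998187065124512), 10.174586296081543) [ 0.63967333 -0.23911437  0.09295199] 0.09652563012450645
to lifter (cm) [-29.4   15.56   3.12]
```

```bash
python3 -m creep '[[[-5,2.7,0,0,0,0,1],[-11,6,0,0,0,0,1],[-17,9,0,0,0,0,1],[-23,12,0,0,0,0,1],[-29.4,15.5,0,0,0,0,1],[-29.4,15.5,3,0,0,0,1],[-29.4,15.5,3,0,0,0,1],[-29.4,15.5,3,0,0,0,1],[-29.4,15.5,3,0,0,0,1],[-29.4,15.5,3,0,0,0,1]]]'
python3 - <<'E'
from h import *
im,d=bot.read_camera('wrist'); cv2.imwrite('pics/w20.png',im); p,T,o=tool();print(p,np.round(T,3)); W=cloud('wrist',d)
red=(im[...,2]>120)&(im[...,1]<70)&(im[...,0]<70)&(W[...,2]>.11)&(W[...,2]<.13)
q=W[red]; print(cv2.minAreaRect((q[:,:2]*1000).astype(np.float32)),np.median(q[:,2]))
print('slope',np.linalg.lstsq(np.c_[q[:,:2]-q[:,:2].mean(0),np.ones(len(q))],q[:,2],rcond=None)[0])
rects('wrist',dict(loop=(.38,.47,.2,.33,.07,.082),lid=(.3,.54,.15,.39,.028,.045)),d)
E
```

```text
t: 34.25
eef_pos: [0.4244, 0.2696, 0.2023]
tool_rot: [-0.0, 0.733, -0.681, 0.0]
contact_force: [0.3, 0.9, 1.1]
gripper_width: 0.998
[0.42421244 0.26976396 0.20222923] [[ 0.074 -0.997  0.001]
 [-0.997 -0.074  0.   ]
 [-0.    -0.001 -1.   ]]
((422.3616027832031, 269.38177490234375), (57.21831130981445, 19.91576385498047), 4.4702043533325195) 0.11793222908972419
slope [-0.0072873   0.03899111  0.1178548 ]
loop 684 zmed 0.077 max 0.082 rect [403.4 268.9] [44.6 79.2] 4.5 circ [416.3 269.9] 40.0 mean [417.2 269.4  76.9]
lid 31534 zmed 0.034 max 0.045 rect [421.7 270.2] [208. 209.] 88.0 circ [421.9 270.5] 105.2 mean [435.9 271.5  34.3]
```

View pics/w20.png

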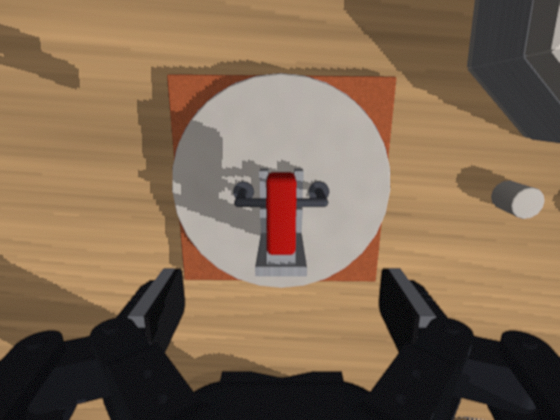

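```bash
python3 -m creep '[[[0,0.15,2,0,0,0,0.7],[0,0.15,5,0,0,0,0.7],[0,0.15,8,0,0,0,0.7],[0,0.15,9.5,0,0,0,0.7],[0,0.15,10.5,0,0,0,0.7],[0,0.15,11.2,0,0,0,0.7],[0,0.15,11.2,0,0,0,0.7],[0,0.15,11.2,0,0,0,0.7]]]'; python3 -m creep '[[[0,0,0,0,0,0,0.4],[0,0,0,0,0,0,0.2],[0,0,0,0,0,0,0],[0,0,0,0,0,0,0],[0,0,0,0,0,0,0],[0,0,0,0,0,0,0],[0,0,0,0,0,0,0]]]' 80
python3 - <<'E'
from h import *
im,d=bot.read_camera('wrist'); cv2.imwrite('pics/w21.png',im); p,T,o=tool();print(p,np.round(T,3)); W=cloud('wrist',d)
red=(im[...,2]>120)&(im[...,1]<70)&(im[...,0]<70)&(W[...,2]>.11)&(W[...,2]<.13)
q=W[red]; print(cv2.minAreaRect((q[:,:2]*1000).astype(np.float32)),np.median(q[:,2]))
E
```

```text
t: 35.3
eef_pos: [0.4224, 0.2705, 0.0904]
tool_rot: [-0.001, 0.733, -0.68, 0.0]
contact_force: [0.7, -0.3, 0.3]
gripper_width: 0.701
t: 36.17
eef_pos: [0.4224, 0.2703, 0.0903]
tool_rot: [-0.0, 0.733, -0.68, 0.0]
contact_force: [-0.6, -0.7, 5.8]
gripper_width: 0.242
[0.42239374 0.27033451 0.0903184 ] [[ 0.076 -0.997  0.001]
 [-0.997 -0.076  0.   ]
 [-0.    -0.001 -1.   ]]
((423.0409851074219, 270.1866760253906), (58.06541061401367, 20.355838775634766), 4.77622652053833) 0.11808156239723613
```

View pics/w21.png

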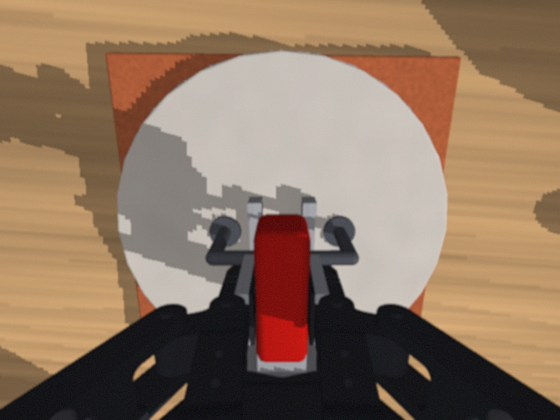

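```bash
python3 -m creep '[[[0,0,-1,0,0,0,0],[0,0,-2,0,0,0,0],[0,0,-2.5,0,0,0,0],[0,0,-2.9,0,0,0,0],[0,0,-3.3,0,0,0,0],[0,0,-4,0,0,0,0],[0,0,-5,0,0,0,0],[0,0,-6.5,0,0,0,0],[0,0,-8,0,0,0,0],[0,0,-9.5,0,0,0,0]]]'; python3 -m creep '[[[0,0,-2,0,0,0,0],[0,0,-4,0,0,0,0],[0,0,-6,0,0,0,0],[0,0,-7,0,0,0,0],[0,0,-7,0,0,0,0],[0,0,-7,0,0,0,0]]]'
python3 - <<'E'
from h import *
im,d=bot.read_camera('wrist'); cv2.imwrite('pics/w22.png',im); p,T,o=tool();print(p,np.round(T,3),o['contact_force'])
rects('wrist',dict(lid=(.3,.54,.14,.4,.16,.18)),d)
W=cloud('wrist',d);m=(abs(W[...,2]-.169)<.009)&(abs(W[...,0]-.45)<.07)&(abs(W[...,1]-.27)<.08); A=W[m]; c=np.linalg.lstsq(np.c_[A[:,:2],np.ones(len(A))],A[:,2],rcond=None)[0]; print('slope',c)
E
```

```text
t: 37.48
eef_pos: [0.4221, 0.2703, 0.1862]
tool_rot: [-0.0, 0.733, -0.68, 0.0]
contact_force: [0.3, -0.5, -6.1]
gripper_width: 0.245
t: 38.22
eef_pos: [0.4215, 0.2698, 0.2541]
tool_rot: [0.001, 0.733, -0.68, -0.0]
contact_force: [-1.2, -0.2, -5.7]
gripper_width: 0.239
[0.42149447 0.26978844 0.25393827] [[ 0.076 -0.997 -0.001]
 [-0.997 -0.076 -0.001]
 [ 0.001  0.001 -1.   ]] [-0.16225351 -0.47926763 -5.58984467]
lid 50238 zmed 0.170 max 0.180 rect [433.9 270.6] [184.6 208.8] 4.5 circ [421.5 269.8] 105.3 mean [448.3 271.8 169.8]
slope [-0.00019898 -0.00255327  0.17060803]
```

View pics/w22.png

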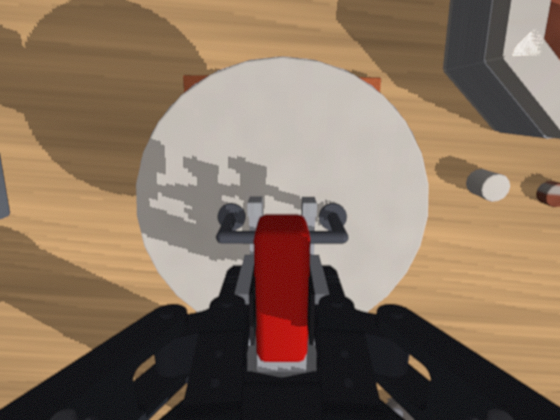

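The lid hangs level again, centred under the tool. Carrying it to the kiln.

```bash
python3 -m creep '[[[0.7,-0.4,0,0,0,0,0],[2,-1.1,0,0,0,0,0],[4,-2.3,0,0,0,0,0],[6.5,-3.7,0,0,0,0,0],[9,-5.1,0,0,0,0,0],[11.5,-6.5,0,0,0,0,0],[14,-7.9,0,0,0,0,0],[16.5,-9.3,0,0,0,0,0],[19,-10.7,0,0,0,0,0],[21.5,-12.1,0,0,0,0,0]]]'; python3 -m creep '[[[2.4,-1.4,0,0,0,0,0],[4.5,-2.5,0,0,0,0,0],[6.2,-3.5,0,0,0,0,0],[7.2,-4,0,0,0,0,0],[7.55,-4.2,0.5,0,0,0,0],[7.55,-4.2,1.2,0,0,0,0],[7.55,-4.2,2,0,0,0,0],[7.55,-4.2,2.5,0,0,0,0],[7.55,-4.2,2.5,0,0,0,0],[7.55,-4.2,2.5,0,0,0,0]]]'
python3 - <<'E'
from h import *
p,T,o=tool();im,d=bot.read_camera('wrist'); cv2.imwrite('pics/w23.png',im); print(p,np.round(T,3),o['contact_force'])
rects('wrist',dict(lid=(.48,.74,-.14,.13,.132,.152),rim=(.46,.76,-.16,.14,.1,.109)),d)
E
```

```text
t: 39.52
eef_pos: [0.5596, 0.0626, 0.2545]
tool_rot: [0.0, 0.733, -0.68, 0.0]
contact_force: [-0.5, 0.3, -5.8]
gripper_width: 0.243
t: 40.78
eef_pos: [0.6067, -0.007, 0.23]
tool_rot: [-0.0, 0.733, -0.68, 0.0]
contact_force: [-0.0, -1.0, -5.4]
gripper_width: 0.239
[ 0.60666279 -0.00700334  0.23004508] [[ 0.076 -0.997  0.   ]
 [-0.997 -0.076  0.   ]
 [ 0.    -0.    -1.   ]] [-0.0158449  -1.03950137 -5.38160311]
lid 50091 zmed 0.146 max 0.152 rect [619.5  -6.1] [184.3 208.7] 4.4 circ [606.8  -7.1] 105.2 mean [633.5  -5.  145.9]
rim 3246 zmed 0.105 max 0.108 rect [678.9  -1.1] [ 86.9 230.7] 4.4 circ [642.5  -3.9] 115.5 mean [701.3  -4.8 105.4]
```

View pics/w23.png

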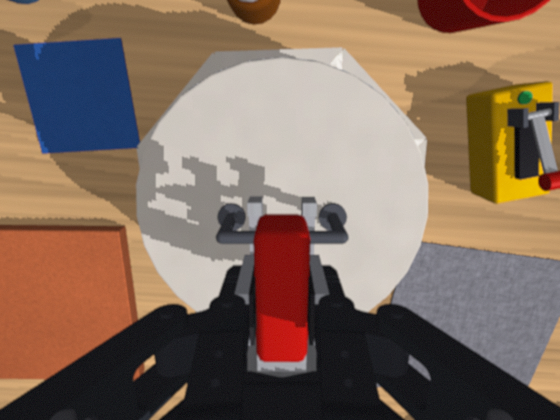

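```bash
python3 -m creep '[[[0,0,0.8,0,0,0,0],[0,0,1.5,0,0,0,0],[0,0,2.0,0,0,0,0],[0,0,2.4,0,0,0,0],[0,0,2.7,0,0,0,0],[0,0,3.0,0,0,0,0],[0,0,3.5,0,0,0,0],[0,0,4.2,0,0,0,0],[0,0,4.4,0,0,0,0],[0,0,4.4,0,0,0,0]]]'; python3 -m creep '[[[0,0,0,0,0,0,0],[0,0,0,0,0,0,0]]]'
python3 - <<'E'
from h import *
p,T,o=tool();im,d=bot.read_camera('wrist'); cv2.imwrite('pics/w24.png',im); print(p,o['contact_force'])
rects('wrist',dict(lid=(.48,.74,-.14,.13,.112,.128)),d)
im,d=bot.read_camera('scene'); cv2.imwrite('pics/s24.png',cv2.resize(im[150:320,220:440],None,fx=3.4,fy=3.4,interpolation=2))
E
```

```text
t: 42.08
eef_pos: [0.6064, -0.0071, 0.1856]
tool_rot: [0.0, 0.733, -0.68, -0.0]
contact_force: [0.5, -0.6, -2.2]
gripper_width: 0.241
t: 42.32
eef_pos: [0.6067, -0.0071, 0.186]
tool_rot: [-0.0, 0.733, -0.68, 0.0]
contact_force: [-0.1, 0.6, -1.9]
gripper_width: 0.243
[ 0.60667235 -0.00709682  0.18604865] [-0.05815841  0.5677317  -1.94966796]
lid 55958 zmed 0.119 max 0.128 rect [624.3  -5.7] [173.8 209.2] 4.5 circ [606.9  -6.8] 105.2 mean [636.1  -4.7 119.2]
```

View pics/s24.png

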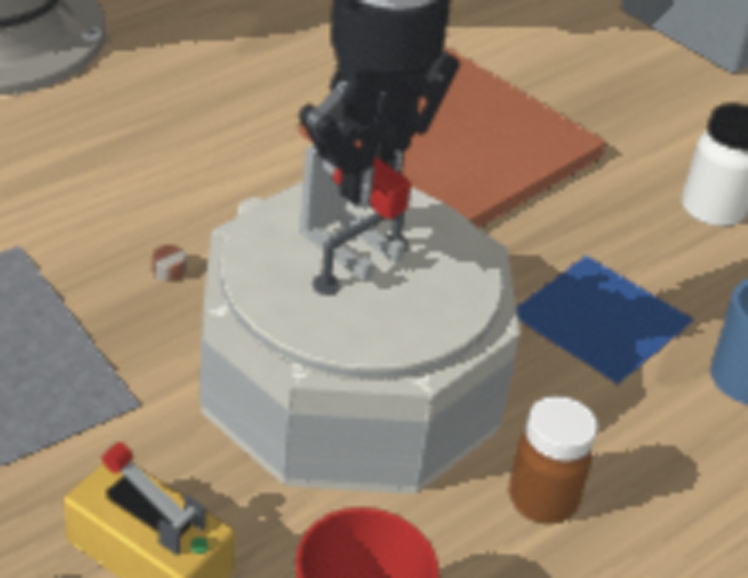

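View pics/w24.png

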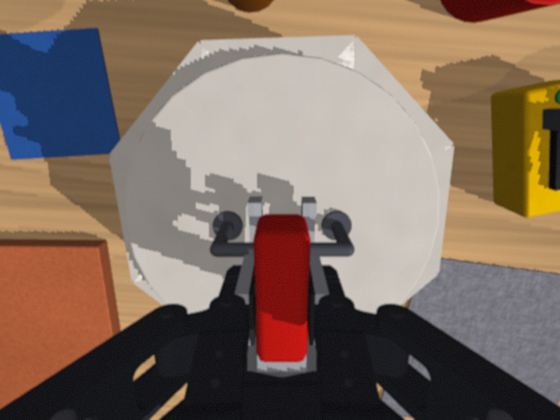

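Lid sits centred on the kiln within 1 mm. Withdrawing the lifter.

```bash
python3 -m creep '[[[0,0.7,0,0,0,0,0],[0,1.8,0,0,0,0,0],[0,3.2,0,0,0,0,0],[0,4.6,0,0,0,0,0],[0,6,0,0,0,0,0],[0,6.7,0,0,0,0,0],[0,6.7,-1,0,0,0,0],[0,6.7,-4,0,0,0,0],[0,6.7,-7,0,0,0,0],[0,6.7,-7,0,0,0,0]]]'
python3 - <<'E'
from h import *
p,T,o=tool();im,d=bot.read_camera('wrist'); cv2.imwrite('pics/w25.png',im); print(p,o['contact_force'])
rects('wrist',dict(lid=(.48,.74,-.14,.13,.112,.128)),d)
g=np.array([.673,.212,.12]); print(np.round(T.T@(g-p)*100,2))
E
```

```text
t: 43.68
eef_pos: [0.542, -0.0119, 0.2588]
tool_rot: [-0.002, 0.733, -0.68, 0.002]
contact_force: [-0.2, -0.8, -3.1]
gripper_width: 0.247
[ 0.5420083  -0.01190697  0.25883719] [-0.22828043 -0.79621252 -3.09245638]
lid 46854 zmed 0.117 max 0.126 rect [598.5  -7.8] [187.8 209. ] 4.7 circ [603.9  -7.2] 105.6 mean [612.5  -6.6 117.1]
[-21.34 -14.67  13.98]
```

View pics/w25.png

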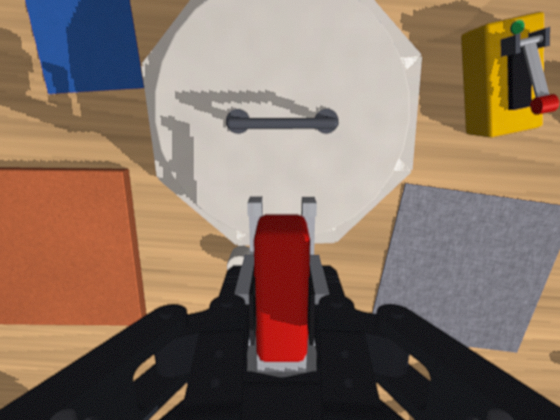

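```bash
python3 -m creep '[[[-4,-2.7,0,0,0,0,0],[-9,-6.2,0,0,0,0,0],[-14,-9.6,0,0,0,0,0],[-19,-13,0,0,0,0,0],[-21.3,-14.6,0,0,0,0,0],[-21.3,-14.6,0,0,0,0,0],[-21.3,-14.6,4,0,0,0,0],[-21.3,-14.6,9,0,0,0,0],[-21.3,-14.6,14,0,0,0,0],[-21.3,-14.6,14,0,0,0,0]]]'; python3 -m creep '[[[0,0,1,0,0,0,0],[0,0,1,0,0,0,0]]]'
python3 - <<'E'
from h import *
p,T,o=tool();im,d=bot.read_camera('wrist'); cv2.imwrite('pics/w26.png',im); print(p,o['contact_force'])
g=np.array([.673,.212,.0595]); print(np.round(T.T@(g-p)*100,2))
E
```

```text
t: 44.98
eef_pos: [0.6653, 0.2081, 0.1105]
tool_rot: [0.005, 0.733, -0.68, -0.002]
contact_force: [-0.4, -0.2, -1.2]
gripper_width: 0.246
t: 45.22
eef_pos: [0.67, 0.2113, 0.1073]
tool_rot: [-0.001, 0.733, -0.68, 0.001]
contact_force: [-0.7, -0.1, -1.9]
gripper_width: 0.239
[0.66999009 0.21128621 0.10728898] [-0.68766118 -0.06699711 -1.89490319]
[-0.05 -0.3   4.78]
```

View pics/w26.png

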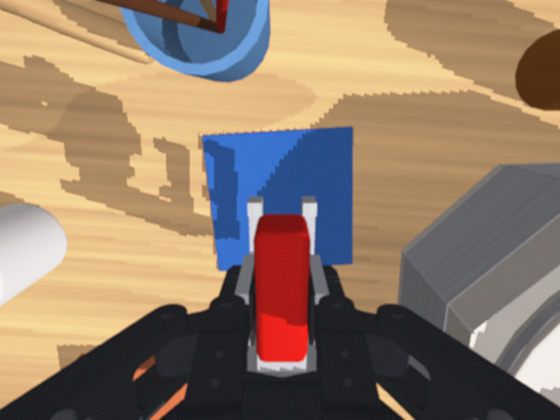

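```bash
python3 -m creep '[[[0,-0.3,2,0,0,0,0],[0,-0.3,3.5,0,0,0,0],[0,-0.3,4.2,0,0,0,0],[0,-0.3,4.6,0,0,0,0],[0,-0.3,4.8,0,0,0,0],[0,-0.3,4.8,0,0,0,0]]]'
```

```text
t: 46.02
eef_pos: [0.672, 0.2114, 0.0594]
tool_rot: [0.0, 0.733, -0.68, 0.0]
contact_force: [-5.1, -2.5, 8.5]
gripper_width: 0.24
```

```bash
python3 -m creep '[[[0,0,-0.07,0,0,0,0],[0,0,-0.07,0,0,0,0]]]'; python3 -m creep '[[[0,0,0,0,0,0,0.3],[0,0,0,0,0,0,0.4],[0,0,0,0,0,0,0.55],[0,0,0,0,0,0,0.7],[0,0,0,0,0,0,0.7],[0,0,-2,0,0,0,0.7],[0,0,-6,0,0,0,0.7],[0,0,-12,0,0,0,0.7],[0,0,-18,0,0,0,0.7],[0,0,-18,0,0,0,0.7]]]';python3 -m creep '[[[0,0,0,0,0,0,0.7],[0,0,0,0,0,0,0.7]]]'
python3 - <<'E'
from h import *
p,T,o=tool();im,d=bot.read_camera('wrist'); cv2.imwrite('pics/w27.png',im); print(p,o['contact_force']); W=cloud('wrist',d)
red=(im[...,2]>120)&(im[...,1]<70)&(im[...,0]<70)&(W[...,2]>.08)&(W[...,2]<.095)&(abs(W[...,1]-.21)<.05)&(abs(W[...,0]-.67)<.06)
q=W[red]; print(cv2.minAreaRect((q[:,:2]*1000).astype(np.float32)),np.median(q[:,2])); print('slope',np.linalg.lstsq(np.c_[q[:,:2]-q[:,:2].mean(0),np.ones(len(q))],q[:,2],rcond=None)[0])
g=np.array([.6375,-.241,.2]); print(np.round(T.T@(g-p)*100,2))
E
```

```text
t: 46.28
eef_pos: [0.6724, 0.2115, 0.0594]
tool_rot: [-0.0, 0.733, -0.68, 0.0]
contact_force: [-3.3, -1.4, 6.0]
gripper_width: 0.244
t: 47.52
eef_pos: [0.6754, 0.213, 0.2472]
tool_rot: [-0.006, 0.733, -0.68, 0.003]
contact_force: [-0.1, -0.4, -0.0]
gripper_width: 0.698
t: 47.78
eef_pos: [0.6713, 0.2111, 0.2372]
tool_rot: [0.001, 0.733, -0.68, -0.001]
contact_force: [-0.5, 0.5, 0.6]
gripper_width: 0.699
[0.6713127  0.21109054 0.23722845] [-0.51424076  0.48604759  0.57803882]
((673.6903076171875, 211.87908935546875), (56.787132263183594, 20.499427795410156), 4.358794689178467) 0.0868175223857174
slope [-0.00946119  0.00124213  0.0866961 ]
[44.82  6.79  3.77]
```

View pics/w27.png

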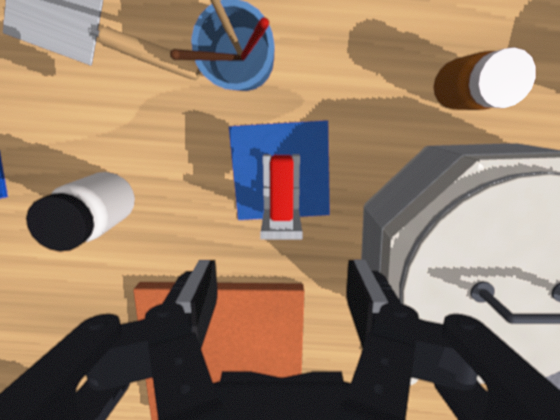

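Lifter stands upright on its plate. Now to the switch, fingers shut.

```bash
python3 -m creep '[[[5,0.8,0,0,0,0,0.5],[11,1.7,0,0,0,0,0],[17,2.6,0,0,0,0,0],[23,3.5,0,0,0,0,0],[29,4.4,0,0,0,0,0],[35,5.3,0,0,0,0,0],[40,6.1,0,0,0,0,0],[44.8,6.8,0,0,0,0,0],[44.8,6.8,0,0,0,0,0],[44.8,6.8,0,0,0,0,0]]]'; python3 -m creep '[[[0,0,4,0,0,0,0],[0,0,7,0,0,0,0],[0,0,7,0,0,0,0],[0,0,7,0,0,0,0]]]'
python3 - <<'E'
from h import *
p,T,o=tool();im,d=bot.read_camera('wrist'); cv2.imwrite('pics/w28.png',im); print(p,o['contact_force'],o['gripper_width']); W=cloud('wrist',d)
b=im.astype(int); m=(b[...,2]>100)&(b[...,1]<70)&(W[...,2]>.075)&(abs(W[...,0]-.64)<.04)&(abs(W[...,1]+.24)<.04); q=W[m]
print(len(q),cv2.minAreaRect((q[:,:2]*1000).astype(np.float32)),np.percentile(q[:,2],[50,95,100]))
rects('wrist',dict(box=(.58,.75,-.3,-.15,.047,.053)),d)
g=np.array([.637,-.241,.10]); print(np.round(T.T@(g-p)*100,2))
E
```

```text
t: 49.08
eef_pos: [0.638, -0.2396, 0.2375]
tool_rot: [0.0, 0.733, -0.68, -0.001]
contact_force: [-0.9, 0.7, 0.7]
gripper_width: -0.001
t: 49.58
eef_pos: [0.6393, -0.2393, 0.1697]
tool_rot: [-0.001, 0.734, -0.679, 0.001]
contact_force: [0.2, 0.1, -0.3]
gripper_width: 0.001
[ 0.63927534 -0.2393013   0.16972426] [ 0.16255916  0.11149796 -0.33141349] 0.0009693446101971949
383 ((639.0731201171875, -242.09230041503906), (13.599864959716797, 13.521368026733398), 17.236948013305664) [0.0942102  0.09588373 0.0971007 ]
box 6479 zmed 0.051 max 0.053 rect [ 663.  -234.9] [109.8  55.9] 16.3 circ [ 663.3 -234.8] 59.6 mean [ 667.5 -234.4   50.6]
[0.15 0.25 6.97]
```

View pics/w28.png

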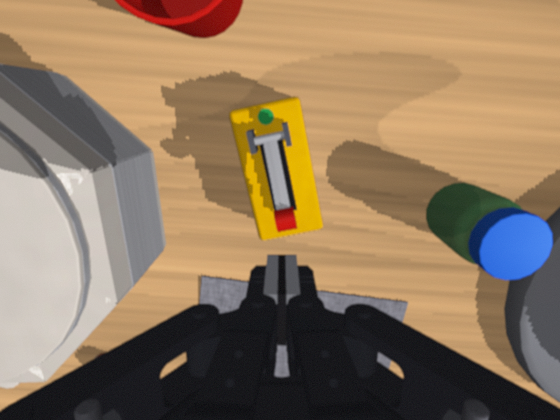

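```bash
python3 -m creep '[[[0.2,0.2,3,0,0,0,0],[0.2,0.2,5,0,0,0,0],[0.2,0.2,6,0,0,0,0],[0.2,0.2,6.5,0,0,0,0],[0.2,0.2,6.5,0,0,0,0],[0.2,0.2,6.5,0,0,0,0]]]'
python3 - <<'E'
from h import *
p,T,o=tool(); print(p,o['contact_force'])
g=np.array([.637,-.2415,.0835]); print(np.round(T.T@(g-p)*100,2))
im,d=bot.read_camera('wrist'); cv2.imwrite('pics/w29.png',im)
im,d=bot.read_camera('scene'); cv2.imwrite('pics/s29.png',cv2.resize(im[230:350,200:340],None,fx=4.5,fy=4.5,interpolation=2))
E
```

```text
t: 50.38
eef_pos: [0.637, -0.2427, 0.1043]
tool_rot: [-0.0, 0.733, -0.68, 0.001]
contact_force: [-0.5, -0.2, 0.3]
gripper_width: -0.003
[ 0.63697568 -0.24266252  0.10432132] [-0.51965014 -0.15200766  0.270644  ]
[-0.12 -0.01  2.08]
```

View pics/w29.png

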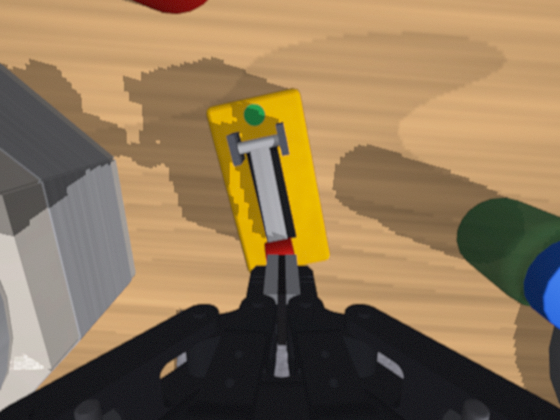

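View pics/s29.png

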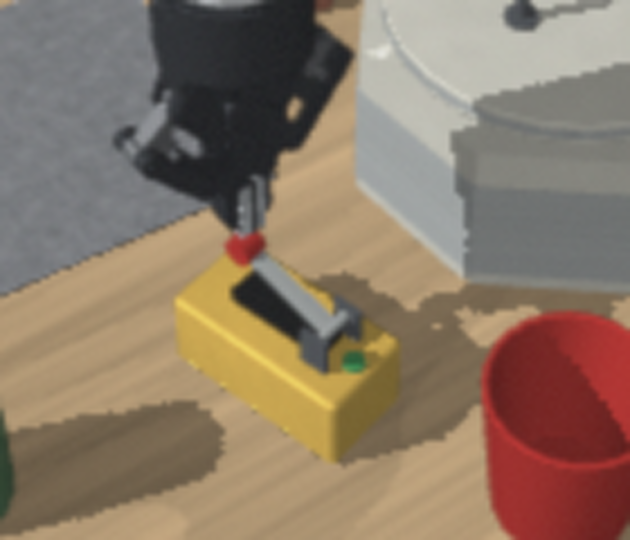

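The fingertips are right above the roller. Pressing gently.

```bash
python3 -m creep '[[[0,0,0.5,0,0,0,0],[0,0,0.9,0,0,0,0],[0,0,1.2,0,0,0,0],[0,0,1.5,0,0,0,0],[0,0,1.7,0,0,0,0],[0,0,1.7,0,0,0,0]]]'
```

```text
t: 51.22
eef_pos: [0.6363, -0.2427, 0.0864]
tool_rot: [0.0, 0.733, -0.68, -0.0]
contact_force: [-1.8, -0.5, 2.3]
gripper_width: 0.003
```

```bash
python3 -m creep '[[[0,0,0.15,0,0,0,0],[0,0,0.3,0,0,0,0],[0,0,0.3,0,0,0,0],[0,0,0.3,0,0,0,0],[0,0,0.3,0,0,0,0],[0,0,0.3,0,0,0,0],[0,0,0.3,0,0,0,0]]]'
python3 - <<'E'
from h import *
im,d=bot.read_camera('scene'); cv2.imwrite('pics/s30.png',cv2.resize(im[230:350,200:340],None,fx=4.5,fy=4.5,interpolation=2))
im,d=bot.read_camera('wrist'); cv2.imwrite('pics/w30.png',im)
E
```

```text
t: 52.1
eef_pos: [0.6365, -0.2426, 0.0836]
tool_rot: [-0.0, 0.733, -0.68, 0.0]
contact_force: [-2.0, -0.6, 2.4]
gripper_width: -0.0
```

View pics/s30.png

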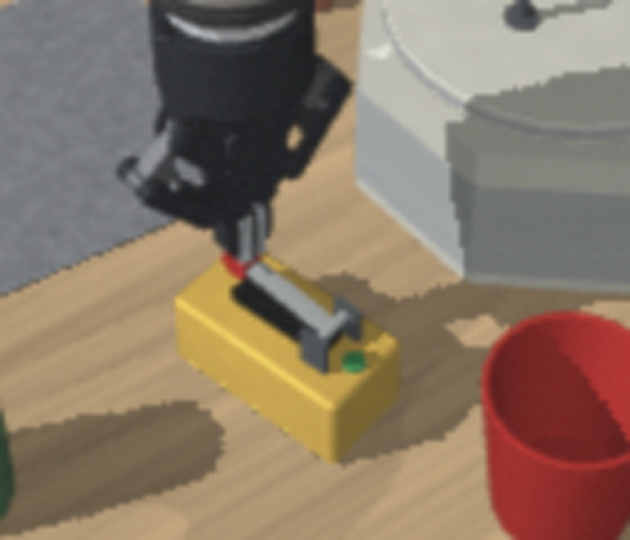

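The lever is pressed about 11.4 mm at 2.4 N and has been held for over 0.5 s. Lifting off now.

```bash
python3 -m creep '[[[0,0,-1,0,0,0,0],[0,0,-2.5,0,0,0,0],[0,0,-6,0,0,0,0],[0,0,-11,0,0,0,0],[0,4,-16,0,0,0,0],[0,8,-18,0,0,0,0],[0,8,-18,0,0,0,0],[0,8,-18,0,0,0,0],[0,8,-18,0,0,0,0]]]'
python3 - <<'E'
from h import *
p,T,o=tool();im,d=bot.read_camera('wrist'); cv2.imwrite('pics/w31.png',im); W=cloud('wrist',d)
b=im.astype(int); m=(b[...,2]>100)&(b[...,1]<70)&(W[...,2]>.06)&(abs(W[...,0]-.64)<.04)&(abs(W[...,1]+.24)<.04); q=W[m]
print('roller top',np.percentile(q[:,2],[50,95,100]))
rects('wrist',dict(lid=(.48,.74,-.14,.13,.112,.128)),d)
im,d=bot.read_camera('scene'); cv2.imwrite('pics/s31.png',im); W=cloud('scene',d)
rects('scene',dict(lid=(.48,.75,-.14,.13,.112,.128),grip=(.6,.74,.15,.28,.079,.095)),d)
E
```

```text
t: 53.32
eef_pos: [0.5572, -0.2477, 0.2626]
tool_rot: [-0.0, 0.734, -0.679, -0.001]
contact_force: [-0.2, -1.0, -0.1]
gripper_width: 0.0
roller top [0.09365331 0.09527163 0.09585414]
lid 24476 zmed 0.119 max 0.128 rect [593.8 -59.7] [104.2 202.1] 80.5 circ [599.3 -26.9] 102.6 mean [604.4 -55.6 119. ]
lid 3574 zmed 0.119 max 0.128 rect [607.4  -7.6] [209.3 208.6] 78.9 circ [607.5  -5.6] 107.6 mean [615.9 -13.9 118.8]
grip 193 zmed 0.085 max 0.091 rect [663.5 206.2] [40.9 81.9] 86.8 circ [663.1 212.3] 41.8 mean [665.4 208.5  84.7]
```

View pics/s31.png

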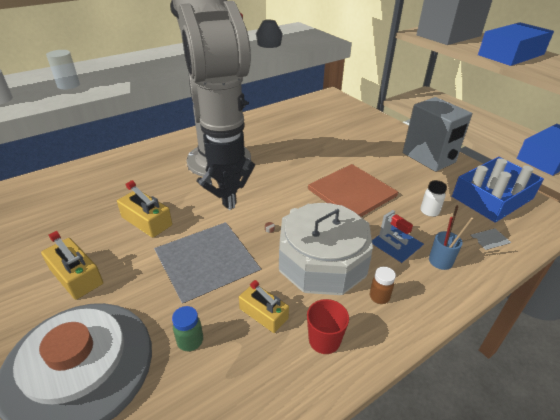

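View pics/w31.png

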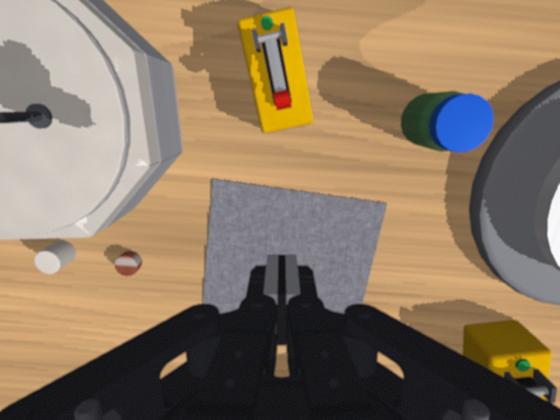

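The mat is empty and the lid is on the kiln. The lifter stands on its plate, the roller is back up with its top at 0.095, and the arm is clear. Handing in.

Run:
```python
from station import bot
print(bot.hand_in())
```

```text
the job is handed in; nothing more can be done
None
```

I carried out every step of the task in order, in about 53 s of robot time, and handed it in. No verdict was reported.

- **Lid:** I hooked it level by its loop, set it on the slab, and left the lifter standing in the loop while I moved the cups. It is now back on the kiln, within about 1–2 mm of centre.
- **Cups:** Only the blue and white cups were present, and both stood upright on the kiln floor. The white one was knocked about 25 mm during the run; I found it again before grasping it. I could not see the cups after the lid went back on.
- **Lifter:** It is upright on the blue plate, about 1 mm from the plate's centre.
- **Switch:** I pressed the roller of the smallest switch about 11 mm (2.4 N) and held it for about 0.6 s. It sprang back, with its top at 95 mm as at the start. I judged the click from depth and force only, because the lever angle cannot be read directly.

The top and scene cameras disagreed with the wrist camera by 2–5 mm, so I relied on the wrist camera. I saw no bystander out of place in the last pictures, but I did not measure their final positions.

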